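# Shim the short foot of a rotor balancing stand

### The arm

A 6-joint arm with a two-finger parallel gripper is mounted at the origin on a cart in front of the work surface, level with it; the furniture and walls round the work are solid. World frame = base frame: x ahead of the robot, y to its left, z up, the work surface at z = 0. Lengths are in m, angles in rad, forces in N, time in s.
With the tool pointing down it reaches from about 0.3 to 0.775 m from the base axis. Payload 14.6 kg.
Tool frame: the origin (TCP) lies at the very end of the fingers, on their centre line; the grasp point (between the pads) lies ctrl.grasp_offset behind it (ctrl.grasp_offset is the distance from the TCP to the grasp point, in m); z points along the fingers, y is the direction in which the jaws open and shut (so a half turn about z gives the same grasp; the last joint's range is limited). The gripper opens to 94 mm and grips with 3 to 60 N. Pads are 16 mm wide; open, the fingers measure 119 mm over their backs; the gripper's body (75 mm by 177 mm) begins 78 mm behind the grasp point.
Start: joints at [-1.279, 0.3, 1.521, -0, 1.321, -0.067], TCP at [0.193, -0.515, 0.205] pointing down, gripper open.
Joint ranges: [-3.03, 3.03], [-0.79, 2.21], [0.23, 2.52], [-1.04, 4.18], [0, 3.07], [-2.55, 2.55]. Speed limits (rad/s): [2.22, 2.22, 2.57, 3.14, 3.14, 3.14].

### API

Orientations are given as [roll, pitch, yaw] about the fixed x, y, z axes, in that order (R = Rz(yaw) Ry(pitch) Rx(roll)).
In Python, from station import ctrl gives the robot as it stands. The module is installed in compiled form; this text tells all that it offers.
- The arm moves only by the tool carry_out, never from a script. Its argument "deltas" is a list of rows, each an object of numbers: "x", "y", "z": the shift along the tool's x, y, z in units of 0.02 m (1.0 is 0.02 m); "wx", "wy", "wz": the turn, a rotation vector about the tool's x, y, z in units of 0.08 rad (1.0 is 0.08 rad); "jaw": the opening in per cent of the stroke, from 0 (shut) to 100 (fully open). A call has 1 to 12 rows; each row shifts and turns the commanded pose from where the row before left it, along the tool's axes as they then stand; what a row does not reach is not made up. A row lasts 1/12 s, in which the tool goes at most 41.7 mm and 7.16 degrees, less where a joint would pass 70% of its speed; a pose out of reach is approached as far as the arm can. A call with a number of a shift or a turn outside -1 to 1 is refused whole. A call with a gripper value outside its range is refused whole. The fingers move at their own pace and stop on an object; "squeeze" is the grip in N (left out, the last holds). Time passes only in rows, so rows that do not move let the fingers close. It gives the time, the measured TCP pose, the force and the opening at its end, in the units of the state.
- ctrl.get_obs(): the state, without advancing time (a new reading comes with each control period).
- ctrl.camera(name): name is "side" or "top"; returns the picture (400x640x3 uint8, blue, green, red); there is no depth.
- ctrl.camera_params(name): a dict with "mtx" (3x3 intrinsics, pixels), "dist" ([k1, k2, p1, p2, k3] as OpenCV has them; the pictures are not rectified), "origin" and "attitude" of the camera in the world. Camera axes: x right, y down, z forward; pixel columns grow to the right and rows downward; lengths in m; the calibration is good to about 2 mm. A picture is of the moment at which its call begins. camera_params takes no time and is no camera call.
- ctrl.hand_in(): hands the job in, once; it reports no verdict.
Trained networks look in the newest picture that a camera, given by its name, has taken for a name from the list of things; names that differ only in an ending like _2 or _b are one class to them, and where a whole thing is asked for, a point or a joint stands for the part that bears it (a point fixed in the world has none). Each returns a list of dicts, best first, with "conf" (0 to 1); they miss things now and then, are a little off and sometimes report something else, mostly with a low value. They report only what shows in the picture. A call takes as long as a camera call. They do not tell look-alikes from the thing itself.
- ctrl.boxes_of(camera, label): "rect" ([left, top, right, bottom] in pixels, round what is visible of it).
- ctrl.mark_of(camera, label): "position" ([row, column] in pixels: a listed point, or the origin of a listed thing).
The state is a dict: "time_s": time; "qpos": joint angles; "joint_vel": joint speeds; "tau": joint torques, N m; "ee_pos": TCP position; "eef_rot": TCP orientation; "force": force on the tool from outside, world axes, zero at the start; "moment": the same for the moment, N m; "grip_width": finger opening in m.
Only numpy, scipy, OpenCV 4.12 (cv2) and the standard library are available. Lean on these libraries where they do the work, as an engineer would, in place of code of your own. Each camera call takes 0.05 s, during which the arm holds its last target.

### The job

The rotor balancing stand rocks because its front right foot is too short. Slide the flat packer under that foot, then slide the wedge in on top of the packer, thin end first, just until the foot bears on it and the stand no longer rocks, with weight on all four feet and none of them jacked up. Push gently, leave the stand where it is, do not disturb the things around it, and let go of both shims.

Things in the scene. Friction and masses are not known exactly. Their poses are not given: they have to be found in the camera images.
- stand: rotor stand, 2 to 2.9 kg: grey plate 196 (x) x 226 (y) x 12 mm, underside 40 mm above the table, on four rubber glides (radius 11) at x +-80, y +-95 mm; rotor on two pedestals, 160 mm high, plate bare within 70 mm of the short foot. Origin on the table under its centre, -x is its front. It stands on three feet; the front right one (-x, -y) hangs in the air, that corner tips down if pressed
- short_corner (a point): point on the plate's underside, 40 mm above the table, on the upright axis of the short front right foot. The foot's stem is screwed in differently every time: its round tip hangs 10 to 19.5 mm above the table, not measured
- foot_front_left: front left rubber glide of the stand (-x, +y), radius 11 mm, origin at its lowest point on the table
- foot_back_left: back left rubber glide of the stand (+x, +y), radius 11 mm, origin at its lowest point on the table
- foot_back_right: back right rubber glide of the stand (+x, -y), radius 11 mm, origin at its lowest point on the table
- packer: flat aluminium packer, 110 g: plate 100 (x) x 56 (y) x 5 mm, origin at the centre of its underside. A neck 26 mm wide, 5 mm thick, leaves the middle of its -y side and carries an upright grip tab centred at y = -58 mm: 14 mm thick (x), 28 mm long (y), top 35 mm above the underside
- wedge: slick grey plastic wedge, 45 g, 30 mm wide. Origin on its underside below the upright grip tab (14 mm thick in y, 28 long in x, top at 49). 19 mm thick from x = -18 to +24, then slopes to 3 mm at the thin end, x = +104. On the packer the foot meets the slope 9 to 58 mm from the thin end; push resistance then grows to 3 N in a few mm, just right; past 5 to 8 N other feet lift. Stays when let go
- wedge_nose (a point): middle of the lower edge of the wedge's thin end
- screw_jar: bystander: clear jar of small screws with a grey cap, 49 mm across, 58 mm high, origin under its centre
- oil_bottle: bystander: small yellow oil bottle with a pointed red cap, 38 mm across, 104 mm high, origin under its centre
- tape_roll: bystander: roll of masking tape lying flat, 100 mm across, 18 mm high, origin under its centre
There are look-alikes about, which are no part of the job. There is more than one size of the packer; the one meant has the size given above.

How it is judged:
On the way, in this order (a step that is already met when the one before it is completed fails the run):
1. the packer lies flat on the table under the short foot (x of short_corner in the frame of packer between -0.045 and 0.045 m and y of short_corner in the frame of packer between -0.024 and 0.024 m and height (world z) of packer below 0.003 m and angle between packer's own z axis and vertical below 0.05 rad), for 0.2 s.
2. the short foot bears on the wedge (contact force between stand and wedge above 1.5 N), for 0.2 s.
At the end, for the whole second after the job is handed in: Packer flat on the table under the short foot (4 mm or more inside its edges), wedge on the packer; the short foot presses on the wedge with 1.5 N or more, each other foot still carries 2 N or more, stand level within 0.02 rad, wedge within 0.08 rad, all at rest (x of short_corner in the frame of packer between -0.045 and 0.045 m and y of short_corner in the frame of packer between -0.024 and 0.024 m and contact force between wedge and packer above 1.5 N and contact force between stand and wedge above 1.5 N and contact force between each of foot_front_left, foot_back_left, foot_back_right and anything else above 2 N and height (world z) of packer below 0.003 m and angle between stand's own z axis and vertical below 0.02 rad and angle between wedge's own z axis and vertical below 0.08 rad and linear speed of each of stand, wedge below 0.01 m/s); the robot touches nothing.
It fails at once if the stand is shoved more than 6 mm from its place (distance of stand from where it was at the start of the episode above 0.006 m).
It fails at once if the wedge is forced against the stand with more than 20 N (contact force between stand and wedge above 20 N).
It fails at once if the packer is pushed against the stand with more than 20 N (contact force between stand and packer above 20 N).
It fails at once if a bystander (jar, oil bottle, tape roll) is moved more than 20 mm (distance of any of screw_jar, oil_bottle, tape_roll from where it was at the start of the episode above 0.02 m).
It also fails if it takes over 67 s, if anything falls off the work surface, if the arm or the gripper's body presses on something with over 40 N, if the wrist force passes 120 N, or if a joint passes its speed limit or range.

## Working session

There is one attempt and no reset: what is moved stays moved. The work goes in short steps, Python scripts to look and compute and a tool call to move; the robot and the scene stay as the last step left them, time stands still between calls to the robot, and variables do not carry over. Pictures are saved under pics/ and viewed, and the job is handed in when it is done.

Besides the shell and the picture viewer there is one more tool, called after "Request:" by a JSON object that holds its "api" and its "payload", one argument or row to a line. carry_out: Moves the arm, as the interface text tells. Its arguments: {"type":"object","properties":{"deltas":{"type":"array"},"squeeze":{"type":"number"}},"required":["deltas"]}

```bash
mkdir -p pics; cat > h.py <<'E'
import numpy as np, cv2
from station import ctrl
def save(cam,fn):
    im=np.array(ctrl.camera(cam)); cv2.imwrite('pics/'+fn,im); return im
E
python3 - <<'E'
from h import *
for c in('side','top'):
    save(c,c+'0.png'); print(c,ctrl.camera_params(c))
o=ctrl.get_obs(); print(o, ctrl.grasp_offset)
E
```

```text
side {'mtx': array([[446.16172764,   0.        , 317.94902841],
       [  0.        , 446.16172764, 201.34393804],
       [  0.        ,   0.        ,   1.        ]]), 'dist': array([-0.0749378,  0.       ,  0.       ,  0.       ,  0.       ]), 'origin': array([ 0.84104554, -0.66548761,  0.96244966]), 'attitude': array([-2.45484675,  0.01746213,  0.39179958])}
top {'mtx': array([[440.89022872,   0.        , 318.17683   ],
       [  0.        , 440.89022872, 199.73736763],
       [  0.        ,   0.        ,   1.        ]]), 'dist': array([-0.1019642,  0.       ,  0.       ,  0.       ,  0.       ]), 'origin': array([0.27607249, 0.04010991, 1.22943641]), 'attitude': array([-2.90437422,  0.00477332, -1.63547369])}
{'time_s': 0.1, 'qpos': array([-1.27861742e+00,  3.00422720e-01,  1.52150494e+00, -1.30414508e-06,
        1.32068638e+00, -6.65851347e-02]), 'joint_vel': array([-8.04158023e-04, -1.16229044e-03, -1.20933888e-03, -1.17779924e-03,
       -1.40274337e-03, -8.78821640e-05]), 'tau': array([ 9.09553764e-04, -5.32650125e+01, -3.53280580e+01,  7.09305773e-02,
        2.34916754e-02, -3.96792359e-05]), 'ee_pos': array([ 0.19305362, -0.51476302,  0.20494507]), 'eef_rot': array([-3.14057345e+00, -6.66984567e-05,  3.58764328e-01]), 'force': array([ 0.14747142,  0.22987565, -0.28846742]), 'moment': array([ 0.00892342,  0.00388875, -0.0073731 ]), 'grip_width': 0.09366105198187331} 0.0188
```

View pics/side0.png

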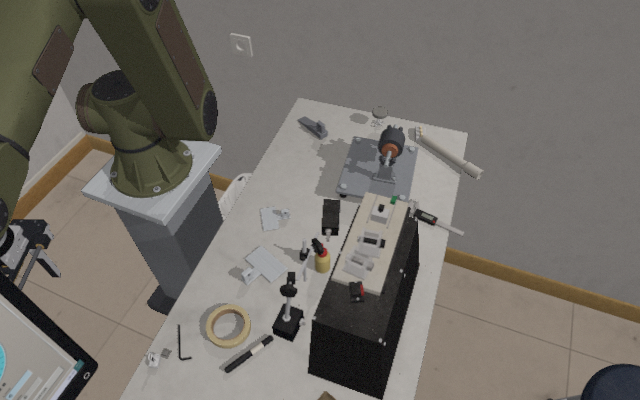

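View pics/top0.png

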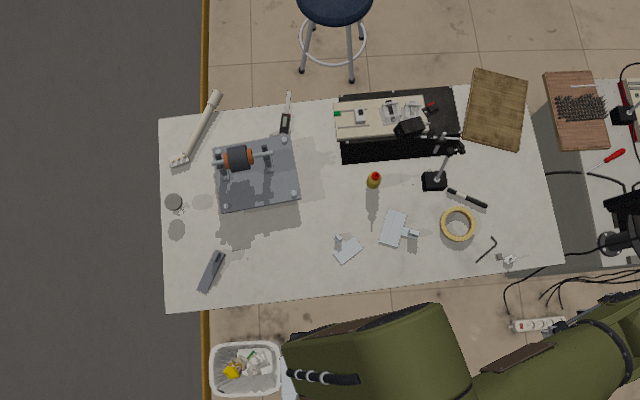

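```bash
cat >> h.py <<'E'
from scipy.spatial.transform import Rotation as R
_P={c:ctrl.camera_params(c) for c in('side','top')}
def w2p(cam,pts):
    P=_P[cam];Rm=R.from_euler('xyz',P['attitude']).as_matrix()
    pc=(np.atleast_2d(pts)-P['origin'])@Rm
    rv=np.zeros(3)
    return cv2.projectPoints(pc.reshape(-1,1,3),rv,rv,P['mtx'],P['dist'])[0].reshape(-1,2)
def p2w(cam,uv,z=0.):
    P=_P[cam];Rm=R.from_euler('xyz',P['attitude']).as_matrix()
    n=cv2.undistortPoints(np.array(uv,float).reshape(-1,1,2),P['mtx'],P['dist']).reshape(-1,2)
    d=np.c_[n,np.ones(len(n))]@Rm.T
    z=np.broadcast_to(z,len(d))
    return P['origin']+d*((z-P['origin'][2])/d[:,2])[:,None]
E
python3 - <<'E'
from h import *
Z=dict(short_corner=.04)
for c in('side','top'):
  for l in ['stand','short_corner','foot_front_left','foot_back_left','foot_back_right','packer','wedge','wedge_nose','screw_jar','oil_bottle','tape_roll']:
    for m in ctrl.mark_of(c,l)[:5]:
        r,cc=m['position']; print(c,l,round(m['conf'],2),[round(cc),round(r)],p2w(c,[[cc,r]],Z.get(l,0.))[0].round(3))
print(ctrl.get_obs()['time_s'])
E
```

```text
side stand 0.77 [379, 178] [0.655 0.202 0.   ]
side short_corner 0.87 [346, 186] [0.59  0.105 0.04 ]
side packer 0.97 [267, 267] [ 0.487 -0.185  0.   ]
side packer 0.93 [268, 217] [ 0.419 -0.043  0.   ]
side wedge 0.56 [318, 137] [0.424 0.303 0.   ]
side wedge_nose 0.76 [300, 119] [0.335 0.359 0.   ]
side screw_jar 0.54 [375, 129] [0.58  0.403 0.   ]
side oil_bottle 0.84 [322, 266] [ 0.613 -0.131  0.   ]
side tape_roll 0.87 [227, 324] [ 0.468 -0.357  0.   ]
top stand 0.56 [256, 180] [0.642 0.202 0.   ]
top short_corner 0.64 [295, 191] [0.592 0.089 0.04 ]
top foot_front_left 0.7 [372, 185] [ 0.606 -0.13   0.   ]
top foot_back_left 0.46 [203, 291] [0.335 0.362 0.   ]
top packer 0.87 [348, 248] [ 0.428 -0.047  0.   ]
top packer 0.7 [391, 224] [ 0.489 -0.174  0.   ]
top wedge 0.79 [215, 260] [0.42  0.325 0.   ]
top wedge_nose 0.58 [205, 290] [0.336 0.356 0.   ]
top screw_jar 0.49 [178, 205] [0.584 0.432 0.   ]
top oil_bottle 0.71 [372, 184] [ 0.609 -0.133  0.   ]
top tape_roll 0.83 [456, 224] [ 0.476 -0.361  0.   ]
1.2
```

```bash
python3 - <<'E'
from h import *
a=cv2.imread('pics/top0.png')
cv2.imwrite('pics/c1.png',cv2.resize(a[110:320,150:320],None,fx=3.5,fy=2.8,interpolation=cv2.INTER_CUBIC)[:, :])
cv2.imwrite('pics/c2.png',cv2.resize(a[190:280,320:440],None,fx=6,fy=6,interpolation=cv2.INTER_CUBIC))
b=cv2.imread('pics/side0.png')
cv2.imwrite('pics/c3.png',cv2.resize(b[90:215,290:430],None,fx=4.5,fy=4.5,interpolation=cv2.INTER_CUBIC))
cv2.imwrite('pics/c4.png',cv2.resize(b[195:300,225:345],None,fx=5,fy=5,interpolation=cv2.INTER_CUBIC))
E
```

```text
(no output)
```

View pics/c1.png

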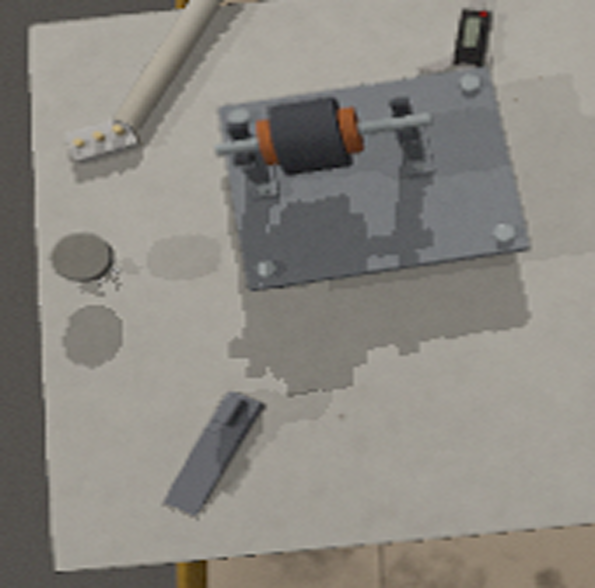

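View pics/c2.png

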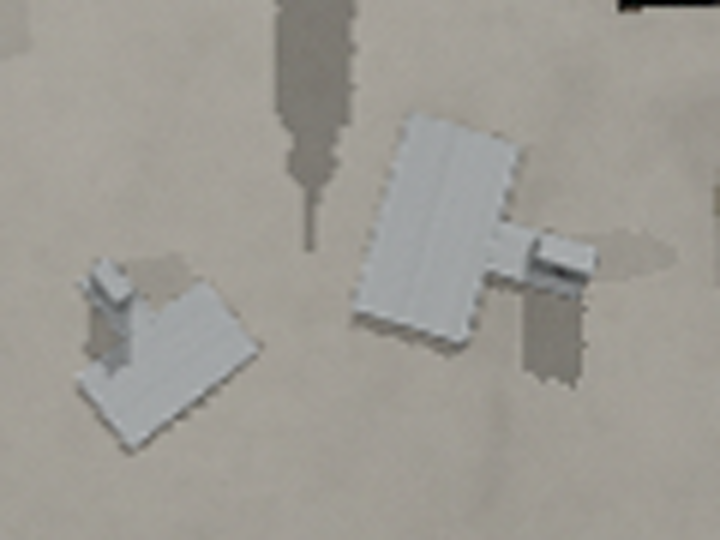

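View pics/c3.png

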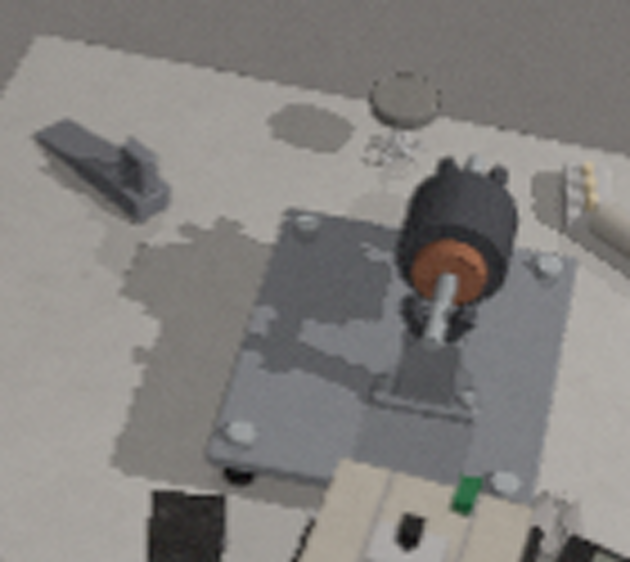

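View pics/c4.png

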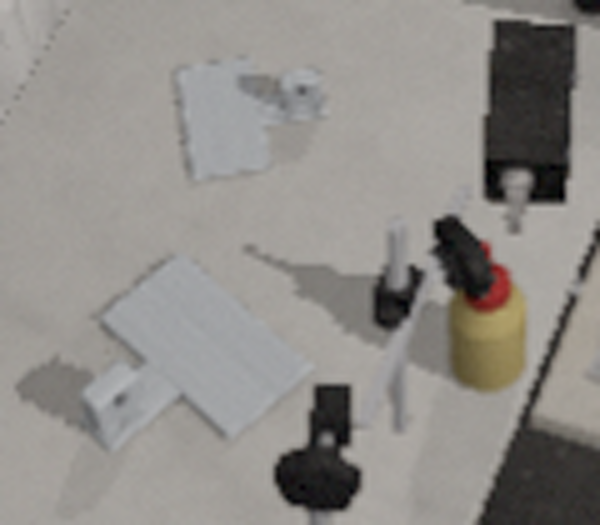

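```bash
cat > fit.py <<'E'
from h import *
from scipy.optimize import least_squares
def fit(model,obs,x0):
    # obs: list of (cam, pt index, u,v); pose x,y,yaw
    def f(p):
        M=np.array(model,float);c,s=np.cos(p[2]),np.sin(p[2])
        W=np.c_[M[:,0]*c-M[:,1]*s+p[0],M[:,0]*s+M[:,1]*c+p[1],M[:,2]]
        r=[]
        for cam,i,u,v in obs: r+=list(w2p(cam,W[i])[0]-[u,v])
        return np.array(r)
    s=least_squares(f,x0,loss='soft_l1'); return s.x,f(s.x).reshape(-1,2)
E
python3 - <<'E'
from fit import *
T2=lambda x,y:(320+x/6,190+y/6)
T1=lambda x,y:(150+x/3.5,110+y/2.8)
S3=lambda x,y:(290+x/4.5,90+y/4.5)
S4=lambda x,y:(225+x/5,195+y/5)
# packer sizes
c=[T2(*p) for p in [(415,113),(520,147),(465,345),(357,312)]]
w=p2w('top',c,.005); print('big',[np.linalg.norm(w[i]-w[i-1]).round(4) for i in range(4)])
c=[T2(*p) for p in [(207,283),(260,348),(130,450),(78,382)]]
w=p2w('top',c,.005); print('small',[np.linalg.norm(w[i]-w[i-1]).round(4) for i in range(4)])
# model packer: (+x,+y),(+x,-y),(-x,-y),(-x,+y); top view: right=-y, up=+x
m=[(.05,.028,.005),(.05,-.028,.005),(-.05,-.028,.005),(-.05,.028,.005),(0,-.058,.035)]
ob=[('top',i,*T2(*p)) for i,p in enumerate([(415,113),(520,147),(465,345),(357,312),(568,250)])]
ob+=[('side',i,*S4(*p)) for i,p in [(0,(313,369)),(1,(232,438)),(2,(98,318)),(3,(180,253)),(4,(112,380))]]
print('packer',*fit(m,ob,[.49,-.18,-.2]))
m=[(.098,.113,.052),(.098,-.113,.052),(-.098,-.113,.052),(-.098,.113,.052),(-.098,-.113,.04)]
ob=[('top',i,*T1(*p)) for i,p in enumerate([(220,107),(490,68),(528,245),(253,287)])]
ob+=[('side',i,*S3(*p)) for i,p in [(3,(288,208)),(0,(578,262)),(2,(210,455))]]
print('stand',*fit(m,ob,[.65,.2,.1])); s=fit(m,ob,[.65,.2,.1])[0]
print('short',s[:2]+R.from_euler('z',s[2]).as_matrix()[:2,:2]@[-.08,-.095])
# wedge: nose corners z~.003 , back corners z .019, tab top centre
m=[(.104,.015,.003),(.104,-.015,.003),(-.018,.015,.019),(-.018,-.015,.019),(0,0,.049)]
ob=[('top',i,*T1(*p)) for i,p in [(1,(165,503)),(0,(193,516)),(2,(267,405)),(3,(230,392)),(4,(236,408))]]
ob+=[('side',i,*S3(*p)) for i,p in [(1,(72,120)),(0,(35,137))]]
print('wedge',*fit(m,ob,[.42,.31,2.6]))
# stand-arm triangulation of black block
from scipy.optimize import least_squares
for n,(t,sd) in {'block':((410,127),(330,215)),'base':((433,181),(288,322))}.items():
    r=least_squares(lambda X:np.r_[w2p('top',X)[0]-t,w2p('side',X)[0]-sd],[.65,-.2,.2]); print(n,r.x,r.cost)
E
```

```text
big [np.float64(0.0998), np.float64(0.0521), np.float64(0.0987), np.float64(0.0524)]
small [np.float64(0.0762), np.float64(0.0389), np.float64(0.077), np.float64(0.0394)]
packer [ 0.47951585 -0.17911822 -0.37744632] [[-0.75574463 -1.44834037]
 [ 0.59326846 -1.23666809]
 [ 0.34594004 -0.90009797]
 [-0.82138369 -1.44237433]
 [ 0.35462516 -0.44614622]
 [-0.39464398 -0.97648614]
 [-0.90363414 -0.33756785]
 [-0.60156016 -0.52718001]
 [-0.40939087 -0.90061988]
 [-1.40325556  0.3540906 ]]
stand [0.65332656 0.19384377 0.12481939] [[-0.30038313 -1.73618118]
 [ 0.35176798 -2.21525767]
 [ 1.79034203 -0.18078293]
 [-0.53161476 -0.02267641]
 [-0.82222133 -0.70962077]
 [ 0.0431977  -1.38061713]
 [-1.54187759 -0.35951415]]
short [0.58577602 0.08962321]
wedge [0.4230336  0.31189338 2.59572986] [[-0.60975824 -0.92776762]
 [ 0.61809055 -0.37148736]
 [ 0.16534632 -0.40499973]
 [ 1.45896253 -0.81079933]
 [-1.37095532  0.54117651]
 [-1.86125929 -1.19042596]
 [-1.09088066 -1.36849321]]
block [ 0.65657116 -0.18960986  0.29953931] 0.017326409015169936
base [ 0.60189027 -0.30599984  0.01832469] 0.01559175803442838
```

```bash
python3 - <<'E'
from h import *
a=cv2.imread('pics/top0.png')
cv2.imwrite('pics/d1.png',cv2.resize(a[80:260,320:500],None,fx=3.3,fy=3.3,interpolation=cv2.INTER_CUBIC))
cv2.imwrite('pics/d2.png',cv2.resize(a[235:300,185:240],None,fx=9,fy=9,interpolation=cv2.INTER_CUBIC))
b=cv2.imread('pics/side0.png')
cv2.imwrite('pics/d3.png',cv2.resize(b[180:400,210:430],None,fx=2.7,fy=2.7,interpolation=cv2.INTER_CUBIC))
E
```

```text
(no output)
```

View pics/d1.png

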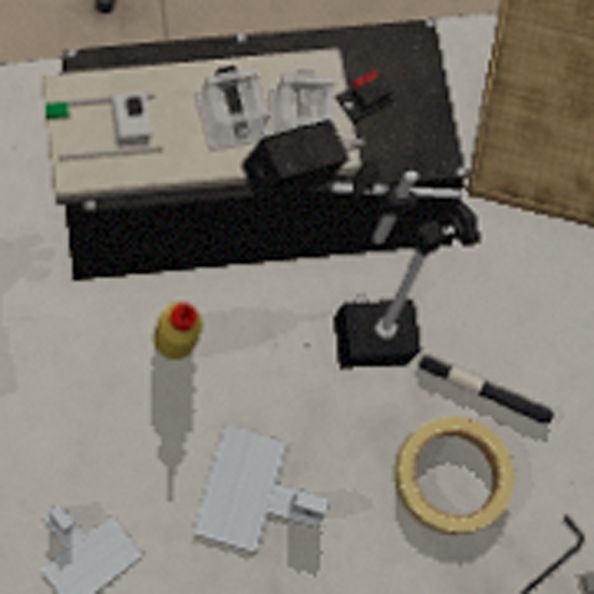

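View pics/d2.png

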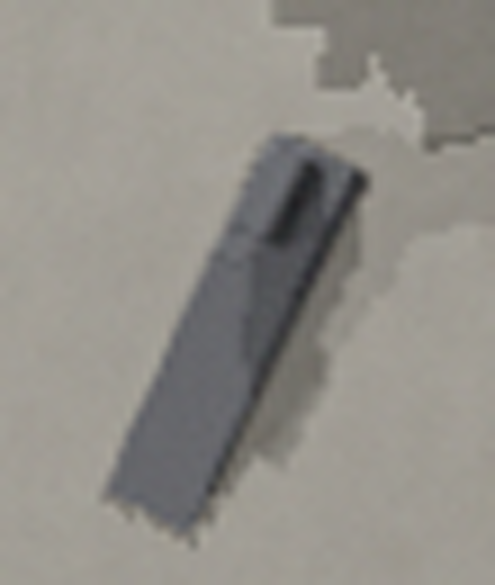

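View pics/d3.png

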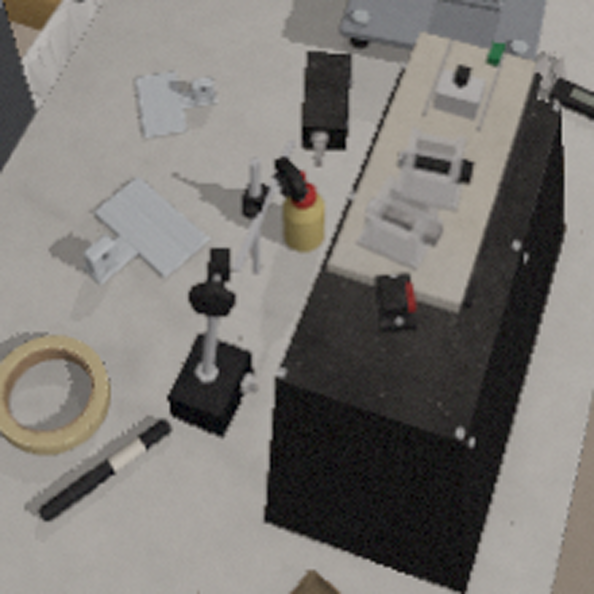

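```bash
python3 - <<'E'
from fit import *
h=lambda s:.5-.5/s
T2=lambda x,y:(320+x/6-h(6),190+y/6-h(6))
T1=lambda x,y:(150+x/3.5-h(3.5),110+y/2.8-h(2.8))
S3=lambda x,y:(290+x/4.5-h(4.5),90+y/4.5-h(4.5))
S4=lambda x,y:(225+x/5-h(5),195+y/5-h(5))
D1=lambda x,y:(320+x/3.3-h(3.3),80+y/3.3-h(3.3))
D2=lambda x,y:(185+x/9-h(9),235+y/9-h(9))
m=[(.05,.028,.005),(.05,-.028,.005),(-.05,-.028,.005),(-.05,.028,.005),(0,-.058,.035)]
o1=[('top',i,*T2(*p)) for i,p in enumerate([(415,113),(520,147),(465,345),(357,312),(568,250)])]
o2=[('side',i,*S4(*p)) for i,p in [(0,(313,369)),(1,(232,438)),(2,(98,318)),(3,(180,253)),(4,(112,380))]]
for o in (o1,o2,o1+o2):
  p=fit(m,o,[.49,-.18,-.2])[0]; print('packer',p,'tab',p[:2]+R.from_euler('z',p[2]).as_matrix()[:2,:2]@[0,-.058])
m=[(.098,.113,.052),(.098,-.113,.052),(-.098,-.113,.052),(-.098,.113,.052)]
o1=[('top',i,*T1(*p)) for i,p in enumerate([(220,107),(490,68),(528,245),(253,287)])]
o2=[('side',i,*S3(*p)) for i,p in [(3,(288,208)),(0,(578,262)),(2,(210,455))]]
for o in (o1,o2,o1+o2):
  s=fit(m,o,[.65,.2,.1])[0]
  print('stand',s,'short',s[:2]+R.from_euler('z',s[2]).as_matrix()[:2,:2]@[-.08,-.095])
print('bolt',p2w('top',[T1(503,232)],.057),p2w('side',[S3(240,432)],.057), p2w('side',[S3(240,478)],.012))
m=[(.104,.015,.003),(.104,-.015,.003),(-.018,.015,.019),(-.018,-.015,.019)]
o1=[('top',i,*D2(*p)) for i,p in [(1,(105,497)),(0,(195,542)),(2,(362,182)),(3,(270,135))]]
o2=[('side',i,*S3(*p)) for i,p in [(1,(72,120)),(0,(35,137))]]
for o in(o1,o1+o2): print('wedge',*fit(m,o,[.42,.31,2.6]))
print('wedge tab',p2w('top',[D2(318,160),D2(285,245)],.049))
print('machine',p2w('top',[D1(75,277),D1(75,277),D1(350,240)],0.),p2w('top',[D1(65,205)],.1),p2w('top',[D1(65,205)],.2))
E
```

```text
packer [ 0.47756993 -0.17771444 -0.36812064] tab [ 0.4566979  -0.23182875]
packer [ 0.48037878 -0.17901591 -0.37559759] tab [ 0.45910273 -0.23297265]
packer [ 0.47906903 -0.17830181 -0.37348162] tab [ 0.45790719 -0.23230345]
stand [0.65168453 0.19542603 0.12557537] short [0.5842128  0.09115443]
stand [0.65500817 0.19320083 0.1278554 ] short [0.58777435 0.08877567]
stand [0.65326962 0.19478198 0.12695772] short [0.5859421  0.09041721]
bolt [[0.58411418 0.0941269  0.057     ]] [[0.58469671 0.09034202 0.057     ]] [[0.58515618 0.09242454 0.012     ]]
wedge [0.42239099 0.31668198 2.64631121] [[ 0.11202383  0.37949658]
 [-0.39196072  0.08805155]
 [-0.19561237 -0.59647766]
 [ 0.49719898  0.06572828]]
wedge [0.4234705  0.31631291 2.63998423] [[ 0.04786258 -0.15708159]
 [-0.49053708 -0.38816077]
 [-0.0504348  -0.94512983]
 [ 0.67482596 -0.34282387]
 [-2.05310986 -1.11276624]
 [-1.04627137 -1.0908229 ]]
wedge tab [[0.43301784 0.30128492 0.049     ]
 [0.40813593 0.31169071 0.049     ]]
machine [[ 0.67711063 -0.0510226   0.        ]
 [ 0.67711063 -0.0510226   0.        ]
 [ 0.6962255  -0.30064059  0.        ]] [[ 0.70740694 -0.04028221  0.1       ]] [[ 0.6692167  -0.03316432  0.2       ]]
```

Request:
{"api": "carry_out", "payload": {
  "deltas": [
    {"x":1,"y":-0.5,"jaw":55},
    {"x":1,"y":-0.5},
    {"x":1,"y":-0.5},
    {"x":1,"y":-0.5},
    {"x":1,"y":-0.5},
    {"x":1,"y":-0.5},
    {"x":1,"y":-0.5},
    {"x":1,"y":-0.5},
    {"x":1,"y":-0.5},
    {"x":1,"y":-0.5},
    {"x":1,"y":-0.5},
    {"x":1,"y":-0.5}
  ]
}}

```text
invalid input
```

Request:
{"api": "carry_out", "payload": {
  "deltas": [
    {"x":1,"y":-0.5},
    {"x":1,"y":-0.5},
    {"x":1,"y":-0.5},
    {"x":1,"y":-0.5},
    {"x":1,"y":-0.5},
    {"wz":-1},
    {"wz":-1},
    {"wz":-1},
    {"wz":-1},
    {"wz":-1},
    {"wz":-1},
    {"wz":-1}
  ]
}}

```text
invalid input
```

Request:
{"api": "carry_out", "payload": {
  "deltas": [
    {"wz":-1},
    {"wz":-1},
    {"wz":-1},
    {"wz":-0.5,"z":1},
    {"z":1},
    {"z":1},
    {"z":1},
    {"z":1},
    {"z":0}
  ]
}}

```text
invalid input
```

```bash
cat >> h.py <<'E'
def plan(x,y,yaw,z=None):
    o=ctrl.get_obs();p=o['ee_pos'];a=o['eef_rot'];
    Rm=R.from_euler('xyz',a); d=np.array([x,y,p[2] if z is None else z])-p
    t=Rm.inv().apply(d)/.02
    dy=(yaw-a[2]+np.pi)%(2*np.pi)-np.pi
    print('at',p.round(4),'rpy',a.round(3),'F',o['force'].round(2),'w',round(o['grip_width'],4),'t',round(o['time_s'],2))
    print('shift units',t.round(2),'wz',round(-dy/.08,2),'rollpitch err',a[:2].round(4))
E
python3 - <<'E'
from h import *
plan(.458,-.232,1.197,.011)
im=save('side','s1.png'); cv2.imwrite('pics/s1c.png',cv2.resize(im[180:340,180:380],None,fx=4,fy=3.7,interpolation=cv2.INTER_CUBIC))
E
```

```text
at [ 0.1931 -0.515   0.2054] rpy [-3.142 -0.     0.359] F [0.84 0.29 0.14] w 0.0942 t 1.2
shift units [17.37 -8.6   9.72] wz -10.48 rollpitch err [-3.1416 -0.    ]
```

View pics/s1c.png

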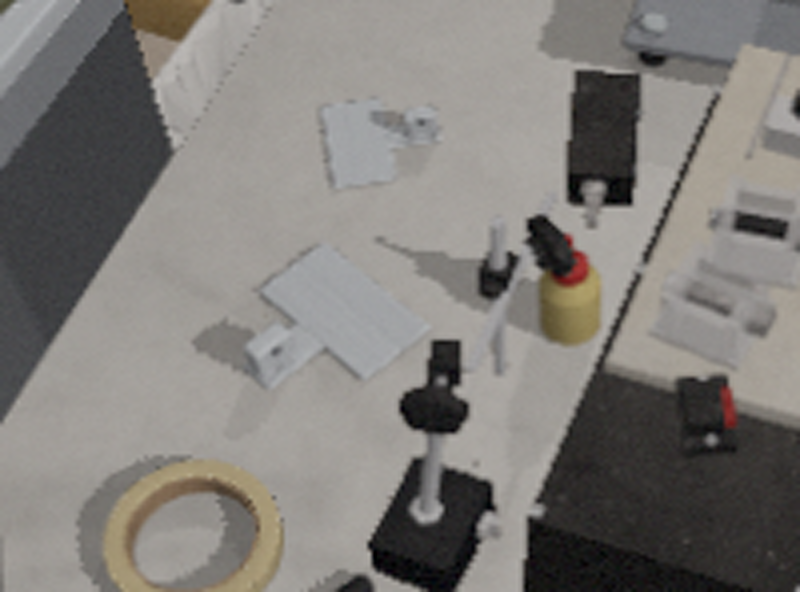

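Request:
{"api": "carry_out", "payload": {
  "deltas": [
    {"x":1,"y":-0.5,"z":0,"wx":0,"wy":0,"wz":0,"jaw":55}
  ]
}}

```text
time_s: 1.33
ee_pos: [0.2069, -0.4998, 0.2052]
eef_rot: [-3.142, 0.0, 0.356]
force: [0.2, 0.0, -0.3]
grip_width: 0.0904
```

All keys are needed in each row.

Request:
{"api": "carry_out", "payload": {
  "deltas": [
    {"x":1,"y":-0.5,"z":0,"wx":0,"wy":0,"wz":0,"jaw":55},
    {"x":1,"y":-0.5,"z":0,"wx":0,"wy":0,"wz":0,"jaw":55},
    {"x":1,"y":-0.5,"z":0,"wx":0,"wy":0,"wz":0,"jaw":55},
    {"x":1,"y":-0.5,"z":0,"wx":0,"wy":0,"wz":0,"jaw":55},
    {"x":1,"y":-0.5,"z":0,"wx":0,"wy":0,"wz":0,"jaw":55},
    {"x":1,"y":-0.5,"z":0,"wx":0,"wy":0,"wz":0,"jaw":55},
    {"x":1,"y":-0.5,"z":0,"wx":0,"wy":0,"wz":0,"jaw":55},
    {"x":1,"y":-0.5,"z":0,"wx":0,"wy":0,"wz":0,"jaw":55},
    {"x":1,"y":-0.5,"z":0,"wx":0,"wy":0,"wz":0,"jaw":55},
    {"x":1,"y":-0.5,"z":0,"wx":0,"wy":0,"wz":0,"jaw":55},
    {"x":1,"y":-0.5,"z":0,"wx":0,"wy":0,"wz":0,"jaw":55},
    {"x":1,"y":-0.5,"z":0,"wx":0,"wy":0,"wz":0,"jaw":55}
  ]
}}

```text
time_s: 2.33
ee_pos: [0.3916, -0.301, 0.2055]
eef_rot: [3.141, -0.0, 0.359]
force: [0.4, -0.7, -0.6]
grip_width: 0.0519
```

Request:
{"api": "carry_out", "payload": {
  "deltas": [
    {"x":1,"y":-0.5,"z":0,"wx":0,"wy":0,"wz":0,"jaw":55},
    {"x":1,"y":-0.5,"z":0,"wx":0,"wy":0,"wz":0,"jaw":55},
    {"x":1,"y":-0.5,"z":0,"wx":0,"wy":0,"wz":0,"jaw":55},
    {"x":1,"y":-0.5,"z":0,"wx":0,"wy":0,"wz":0,"jaw":55},
    {"x":0,"y":0,"z":0,"wx":0,"wy":0,"wz":-1,"jaw":55},
    {"x":0,"y":0,"z":0,"wx":0,"wy":0,"wz":-1,"jaw":55},
    {"x":0,"y":0,"z":0,"wx":0,"wy":0,"wz":-1,"jaw":55},
    {"x":0,"y":0,"z":0,"wx":0,"wy":0,"wz":-1,"jaw":55},
    {"x":0,"y":0,"z":0,"wx":0,"wy":0,"wz":-1,"jaw":55},
    {"x":0,"y":0,"z":0,"wx":0,"wy":0,"wz":-1,"jaw":55},
    {"x":0,"y":0,"z":0,"wx":0,"wy":0,"wz":-1,"jaw":55},
    {"x":0,"y":0,"z":0,"wx":0,"wy":0,"wz":-1,"jaw":55}
  ]
}}

```text
time_s: 3.33
ee_pos: [0.4518, -0.2364, 0.2055]
eef_rot: [3.142, -0.0, 1.003]
force: [-0.9, -0.6, 0.4]
grip_width: 0.0516
```

Request:
{"api": "carry_out", "payload": {
  "deltas": [
    {"x":0,"y":0,"z":0,"wx":0,"wy":0,"wz":-1,"jaw":55},
    {"x":0,"y":0,"z":0,"wx":0,"wy":0,"wz":-1,"jaw":55},
    {"x":0,"y":0,"z":1,"wx":0,"wy":0,"wz":-0.5,"jaw":55},
    {"x":0,"y":0,"z":1,"wx":0,"wy":0,"wz":0,"jaw":55},
    {"x":0,"y":0,"z":1,"wx":0,"wy":0,"wz":0,"jaw":55},
    {"x":0,"y":0,"z":1,"wx":0,"wy":0,"wz":0,"jaw":55},
    {"x":0,"y":0,"z":0,"wx":0,"wy":0,"wz":0,"jaw":55},
    {"x":0,"y":0,"z":0,"wx":0,"wy":0,"wz":0,"jaw":55}
  ]
}}

```text
time_s: 4.0
ee_pos: [0.4516, -0.2363, 0.1254]
eef_rot: [-3.14, -0.0, 1.199]
force: [-0.9, -0.3, 1.4]
grip_width: 0.052
```

```bash
python3 - <<'E'
from h import *
plan(.458,-.232,1.197,.011)
im=save('side','s2.png'); cv2.imwrite('pics/s2c.png',cv2.resize(im[180:340,180:380],None,fx=4,fy=3.7,interpolation=cv2.INTER_CUBIC))
E
```

```text
at [ 0.4516 -0.2363  0.1254] rpy [-3.14  -0.     1.199] F [-0.89 -0.3   1.41] w 0.052 t 4.0
shift units [0.32 0.23 5.72] wz 0.02 rollpitch err [-3.1403e+00 -2.0000e-04]
```

View pics/s2c.png

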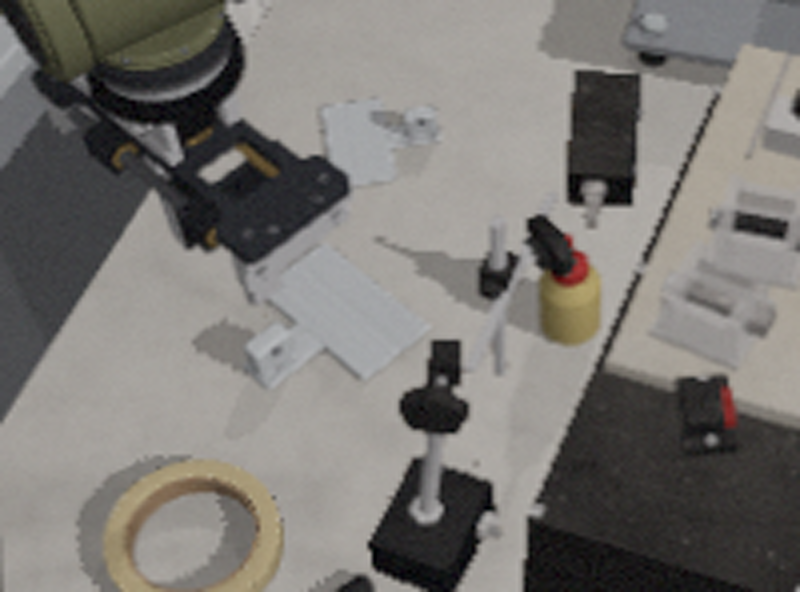

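Request:
{"api": "carry_out", "payload": {
  "deltas": [
    {"x":0.3,"y":0.25,"z":0.7,"wx":0,"wy":0,"wz":0,"jaw":55},
    {"x":0,"y":0,"z":1,"wx":0,"wy":0,"wz":0,"jaw":55},
    {"x":0,"y":0,"z":1,"wx":0,"wy":0,"wz":0,"jaw":55},
    {"x":0,"y":0,"z":1,"wx":0,"wy":0,"wz":0,"jaw":55},
    {"x":0,"y":0,"z":0.5,"wx":0,"wy":0,"wz":0,"jaw":55},
    {"x":0,"y":0,"z":0,"wx":0,"wy":0,"wz":0,"jaw":55},
    {"x":0,"y":0,"z":0,"wx":0,"wy":0,"wz":0,"jaw":55}
  ]
}}

```text
time_s: 4.63
ee_pos: [0.4591, -0.2329, 0.0425]
eef_rot: [3.141, 0.0, 1.199]
force: [-1.3, -0.2, 0.4]
grip_width: 0.0517
```

```bash
python3 - <<'E'
from h import *
plan(.458,-.232,1.197,.011)
im=save('side','s3.png'); cv2.imwrite('pics/s3c.png',cv2.resize(im[200:320,200:350],None,fx=5,fy=5,interpolation=cv2.INTER_CUBIC))
E
```

```text
at [ 0.4591 -0.2329  0.0425] rpy [3.141 0.    1.199] F [-1.31 -0.19  0.36] w 0.0517 t 4.63
shift units [ 0.02 -0.07  1.58] wz 0.02 rollpitch err [3.1407e+00 1.0000e-04]
```

View pics/s3c.png

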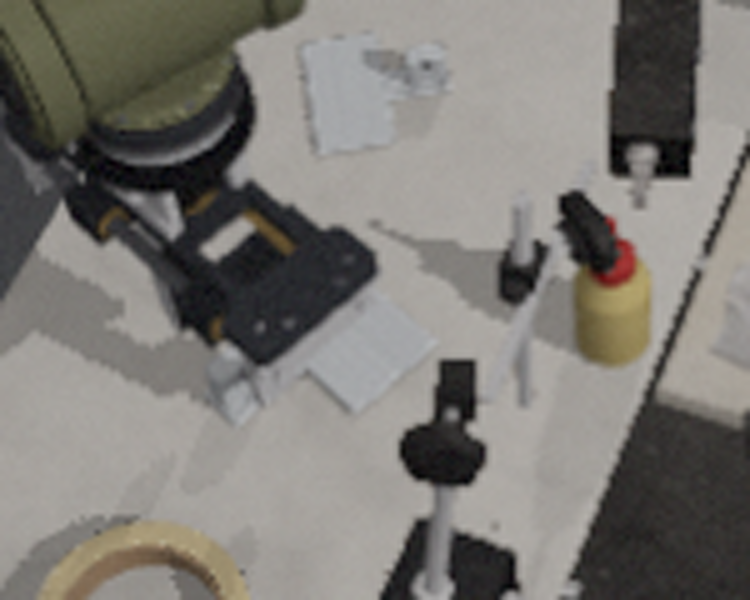

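Request:
{"api": "carry_out", "payload": {
  "deltas": [
    {"x":0,"y":0,"z":0.6,"wx":0,"wy":0,"wz":0,"jaw":55},
    {"x":0,"y":0,"z":0.6,"wx":0,"wy":0,"wz":0,"jaw":55},
    {"x":0,"y":0,"z":0.3,"wx":0,"wy":0,"wz":0,"jaw":55},
    {"x":0,"y":0,"z":0,"wx":0,"wy":0,"wz":0,"jaw":55},
    {"x":0,"y":0,"z":0,"wx":0,"wy":0,"wz":0,"jaw":55}
  ]
}}

```text
time_s: 5.1
ee_pos: [0.459, -0.2329, 0.0123]
eef_rot: [3.141, 0.0, 1.199]
force: [-0.4, 0.5, 0.6]
grip_width: 0.0512
```

Request:
{"api": "carry_out", "payload": {
  "deltas": [
    {"x":0,"y":0,"z":0,"wx":0,"wy":0,"wz":0,"jaw":25},
    {"x":0,"y":0,"z":0,"wx":0,"wy":0,"wz":0,"jaw":20},
    {"x":0,"y":0,"z":0,"wx":0,"wy":0,"wz":0,"jaw":16},
    {"x":0,"y":0,"z":0,"wx":0,"wy":0,"wz":0,"jaw":5},
    {"x":0,"y":0,"z":0,"wx":0,"wy":0,"wz":0,"jaw":0},
    {"x":0,"y":0,"z":0,"wx":0,"wy":0,"wz":0,"jaw":0},
    {"x":0,"y":0,"z":0,"wx":0,"wy":0,"wz":0,"jaw":0},
    {"x":0,"y":0,"z":0,"wx":0,"wy":0,"wz":0,"jaw":0}
  ],
  "squeeze": 40
}}

```text
time_s: 5.77
ee_pos: [0.4586, -0.2326, 0.0115]
eef_rot: [-3.142, -0.0, 1.199]
force: [-0.6, 0.1, 1.9]
grip_width: 0.0138
```

Request:
{"api": "carry_out", "payload": {
  "deltas": [
    {"x":0,"y":0,"z":-0.5,"wx":0,"wy":0,"wz":0,"jaw":0},
    {"x":0,"y":0,"z":-1,"wx":0,"wy":0,"wz":0,"jaw":0},
    {"x":0,"y":0,"z":-1,"wx":0,"wy":0,"wz":0,"jaw":0},
    {"x":0,"y":0,"z":-0.5,"wx":0,"wy":0,"wz":0,"jaw":0},
    {"x":0,"y":0,"z":0,"wx":0,"wy":0,"wz":0,"jaw":0},
    {"x":0,"y":0,"z":0,"wx":0,"wy":0,"wz":0,"jaw":0}
  ]
}}

```text
time_s: 6.27
ee_pos: [0.4586, -0.2326, 0.0715]
eef_rot: [3.141, 0.0, 1.199]
force: [-0.1, -0.2, -1.7]
grip_width: 0.0134
```

```bash
python3 - <<'E'
from h import *
plan(.53,-.04,1.698)
im=save('side','s4.png'); cv2.imwrite('pics/s4c.png',cv2.resize(im[200:320,200:350],None,fx=5,fy=5,interpolation=cv2.INTER_CUBIC))
E
```

```text
at [ 0.4586 -0.2326  0.0715] rpy [3.141 0.    1.199] F [-0.14 -0.21 -1.71] w 0.0134 t 6.27
shift units [10.27 -0.18 -0.  ] wz -6.24 rollpitch err [3.141e+00 1.000e-04]
```

View pics/s4c.png

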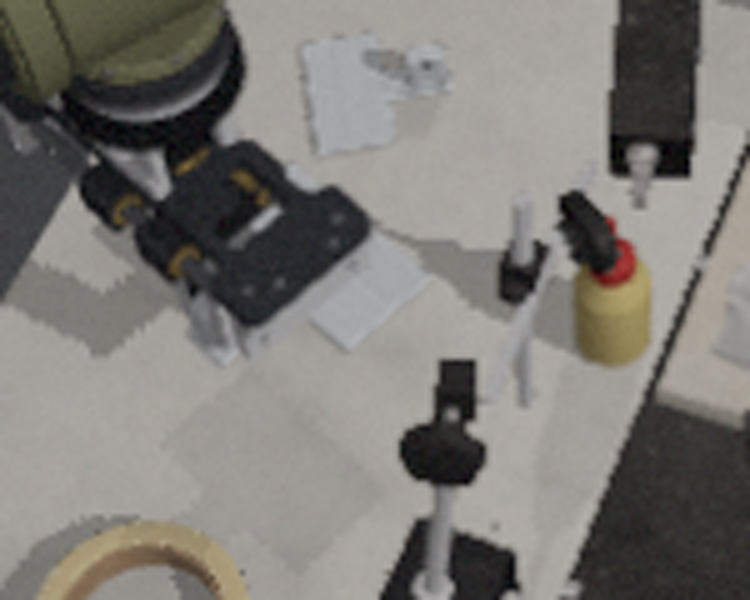

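Request:
{"api": "carry_out", "payload": {
  "deltas": [
    {"x":0.5,"y":-0.3,"z":0,"wx":0,"wy":0,"wz":0,"jaw":0},
    {"x":0.9,"y":-0.3,"z":0,"wx":0,"wy":0,"wz":0,"jaw":0},
    {"x":0.9,"y":-0.3,"z":0,"wx":0,"wy":0,"wz":0,"jaw":0},
    {"x":0.9,"y":-0.3,"z":0,"wx":0,"wy":0,"wz":0,"jaw":0},
    {"x":0.9,"y":-0.3,"z":0,"wx":0,"wy":0,"wz":0,"jaw":0},
    {"x":0.9,"y":-0.3,"z":0,"wx":0,"wy":0,"wz":0,"jaw":0},
    {"x":0.9,"y":-0.3,"z":0,"wx":0,"wy":0,"wz":0,"jaw":0},
    {"x":0.9,"y":-0.3,"z":0,"wx":0,"wy":0,"wz":0,"jaw":0},
    {"x":0.9,"y":-0.3,"z":0,"wx":0,"wy":0,"wz":0,"jaw":0},
    {"x":0.9,"y":-0.3,"z":0,"wx":0,"wy":0,"wz":0,"jaw":0},
    {"x":0.5,"y":0,"z":0,"wx":0,"wy":0,"wz":0,"jaw":0}
  ]
}}

```text
time_s: 7.23
ee_pos: [0.4678, -0.039, 0.0706]
eef_rot: [-3.14, 0.0, 1.2]
force: [0.3, -0.5, -0.8]
grip_width: 0.0134
```

Request:
{"api": "carry_out", "payload": {
  "deltas": [
    {"x":0,"y":0,"z":0,"wx":0,"wy":0,"wz":-0.75,"jaw":0},
    {"x":0,"y":0,"z":0,"wx":0,"wy":0,"wz":-1,"jaw":0},
    {"x":0,"y":0,"z":0,"wx":0,"wy":0,"wz":-1,"jaw":0},
    {"x":0,"y":0,"z":0,"wx":0,"wy":0,"wz":-1,"jaw":0},
    {"x":0,"y":0,"z":0,"wx":0,"wy":0,"wz":-1,"jaw":0},
    {"x":0,"y":0,"z":0,"wx":0,"wy":0,"wz":-1,"jaw":0},
    {"x":0,"y":0,"z":0,"wx":0,"wy":0,"wz":-0.5,"jaw":0},
    {"x":0,"y":0,"z":0,"wx":0,"wy":0,"wz":0,"jaw":0}
  ]
}}

```text
time_s: 7.9
ee_pos: [0.4685, -0.0411, 0.0708]
eef_rot: [-3.14, -0.0, 1.701]
force: [0.1, -0.1, -1.1]
grip_width: 0.0137
```

```bash
python3 - <<'E'
from h import *
plan(.54,-.035,1.698,.0135)
im=save('side','s5.png'); cv2.imwrite('pics/s5c.png',cv2.resize(im[130:290,240:420],None,fx=4,fy=3.7,interpolation=cv2.INTER_CUBIC))
im=save('top','t5.png'); cv2.imwrite('pics/t5c.png',cv2.resize(im[110:310,180:380],None,fx=3.5,fy=3,interpolation=cv2.INTER_CUBIC))
E
```

```text
at [ 0.4685 -0.0411  0.0708] rpy [-3.14  -0.     1.701] F [ 0.07 -0.1  -1.09] w 0.0137 t 7.9
shift units [-0.16  3.59  2.86] wz 0.03 rollpitch err [-3.1405e+00 -3.0000e-04]
```

View pics/s5c.png

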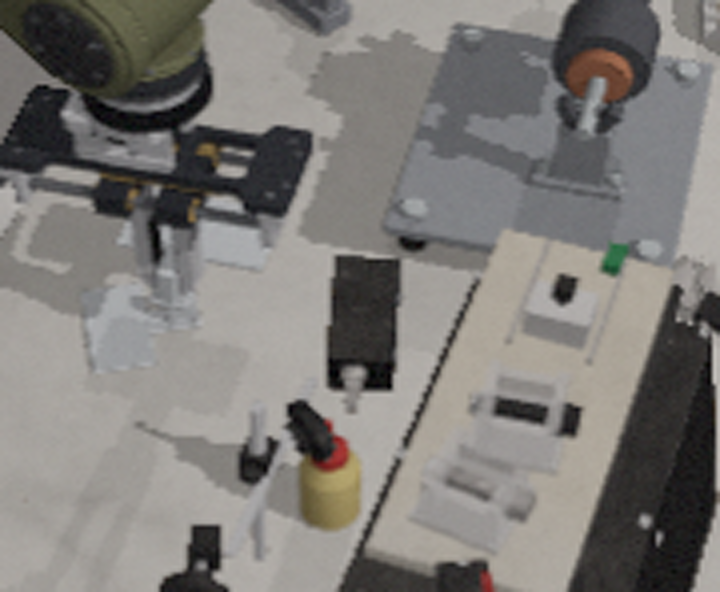

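View pics/t5c.png

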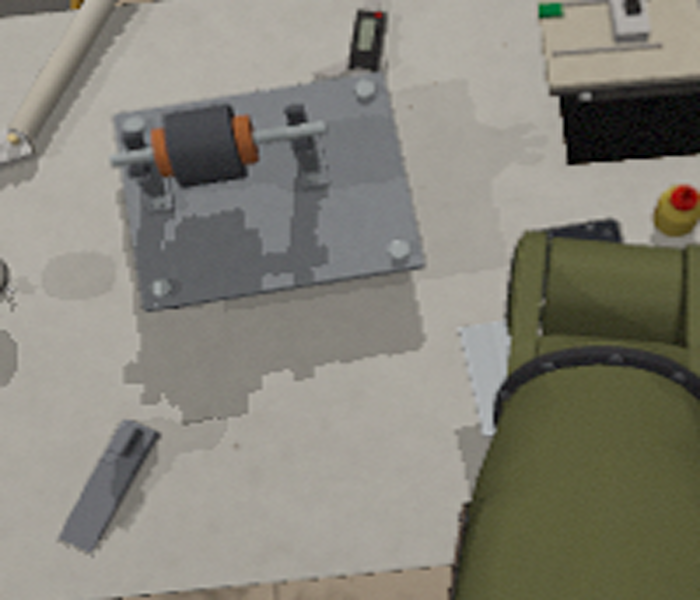

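Request:
{"api": "carry_out", "payload": {
  "deltas": [
    {"x":0,"y":0.8,"z":0.4,"wx":0,"wy":0,"wz":0,"jaw":0},
    {"x":0,"y":0.9,"z":0.5,"wx":0,"wy":0,"wz":0,"jaw":0},
    {"x":0,"y":0.9,"z":0.5,"wx":0,"wy":0,"wz":0,"jaw":0},
    {"x":0,"y":0.9,"z":0.5,"wx":0,"wy":0,"wz":0,"jaw":0},
    {"x":0,"y":0,"z":0.5,"wx":0,"wy":0,"wz":0,"jaw":0},
    {"x":0,"y":0,"z":0.3,"wx":0,"wy":0,"wz":0,"jaw":0},
    {"x":0,"y":0,"z":0,"wx":0,"wy":0,"wz":0,"jaw":0},
    {"x":0,"y":0,"z":0,"wx":0,"wy":0,"wz":0,"jaw":0}
  ]
}}

```text
time_s: 8.67
ee_pos: [0.5376, -0.0324, 0.0173]
eef_rot: [-3.141, -0.0, 1.698]
force: [-0.1, 1.2, -0.6]
grip_width: 0.0136
```

```bash
python3 - <<'E'
from h import *
plan(.5725,.0315,1.698,.0125)
im=save('side','s6.png'); cv2.imwrite('pics/s6c.png',cv2.resize(im[130:260,270:430],None,fx=4.7,fy=4.6,interpolation=cv2.INTER_CUBIC))
E
```

```text
at [ 0.5376 -0.0324  0.0173] rpy [-3.141 -0.     1.698] F [-0.11  1.19 -0.57] w 0.0136 t 8.67
shift units [2.95 2.14 0.24] wz 0.0 rollpitch err [-3.1406e+00 -2.0000e-04]
```

View pics/s6c.png

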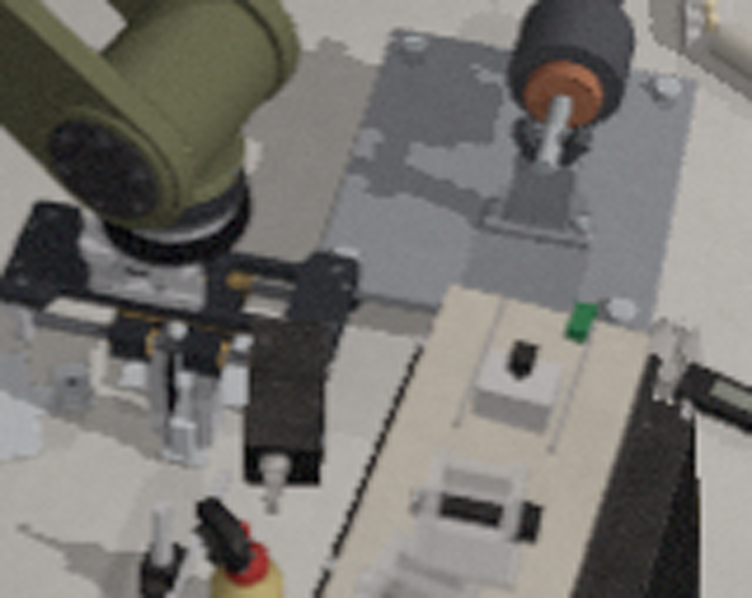

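Request:
{"api": "carry_out", "payload": {
  "deltas": [
    {"x":0,"y":0,"z":0.24,"wx":0,"wy":0,"wz":0,"jaw":0},
    {"x":0,"y":0,"z":0,"wx":0,"wy":0,"wz":0,"jaw":0},
    {"x":0.3,"y":0.3,"z":0,"wx":0,"wy":0,"wz":0,"jaw":0},
    {"x":0.3,"y":0.3,"z":0,"wx":0,"wy":0,"wz":0,"jaw":0},
    {"x":0.3,"y":0.3,"z":0,"wx":0,"wy":0,"wz":0,"jaw":0},
    {"x":0.3,"y":0.3,"z":0,"wx":0,"wy":0,"wz":0,"jaw":0}
  ]
}}

```text
time_s: 9.22
ee_pos: [0.5598, -0.0045, 0.0128]
eef_rot: [3.141, 0.0, 1.699]
force: [0.2, 0.9, -0.5]
grip_width: 0.0133
```

Request:
{"api": "carry_out", "payload": {
  "deltas": [
    {"x":0.3,"y":0.3,"z":0,"wx":0,"wy":0,"wz":0,"jaw":0},
    {"x":0.3,"y":0.3,"z":0,"wx":0,"wy":0,"wz":0,"jaw":0},
    {"x":0.3,"y":0.2,"z":0,"wx":0,"wy":0,"wz":0,"jaw":0},
    {"x":0,"y":0,"z":0,"wx":0,"wy":0,"wz":0,"jaw":0}
  ]
}}

```text
time_s: 9.55
ee_pos: [0.5732, 0.0157, 0.0126]
eef_rot: [3.141, -0.0, 1.7]
force: [0.4, 0.2, -1.6]
grip_width: 0.0141
```

```bash
python3 - <<'E'
from h import *
plan(.5725,.0315,1.698,.0115)
E
```

```text
at [0.5732 0.0157 0.0126] rpy [ 3.141 -0.     1.7  ] F [ 0.43  0.2  -1.56] w 0.0141 t 9.55
shift units [0.79 0.07 0.05] wz 0.02 rollpitch err [ 3.1413e+00 -1.0000e-04]
```

Request:
{"api": "carry_out", "payload": {
  "deltas": [
    {"x":0.3,"y":0,"z":0,"wx":0,"wy":0,"wz":0,"jaw":0},
    {"x":0.3,"y":0,"z":0,"wx":0,"wy":0,"wz":0,"jaw":0},
    {"x":0.2,"y":0.05,"z":0,"wx":0,"wy":0,"wz":0,"jaw":0},
    {"x":0,"y":0,"z":0.07,"wx":0,"wy":0,"wz":0,"jaw":0},
    {"x":0,"y":0,"z":0,"wx":0,"wy":0,"wz":0,"jaw":0},
    {"x":0,"y":0,"z":0,"wx":0,"wy":0,"wz":0,"jaw":0}
  ]
}}

```text
time_s: 10.05
ee_pos: [0.5717, 0.0306, 0.0115]
eef_rot: [3.141, -0.0, 1.699]
force: [-1.5, 2.6, 2.4]
grip_width: 0.0136
```

```bash
python3 - <<'E'
from h import *
plan(.5725,.0315,1.698,.0115)
im=save('side','s7.png'); cv2.imwrite('pics/s7c.png',cv2.resize(im[130:260,270:430],None,fx=4.7,fy=4.6,interpolation=cv2.INTER_CUBIC))
E
```

```text
at [0.5717 0.0306 0.0115] rpy [ 3.141 -0.     1.699] F [-1.51  2.57  2.4 ] w 0.0136 t 10.05
shift units [0.04 0.04 0.  ] wz 0.01 rollpitch err [ 3.141e+00 -2.000e-04]
```

View pics/s7c.png

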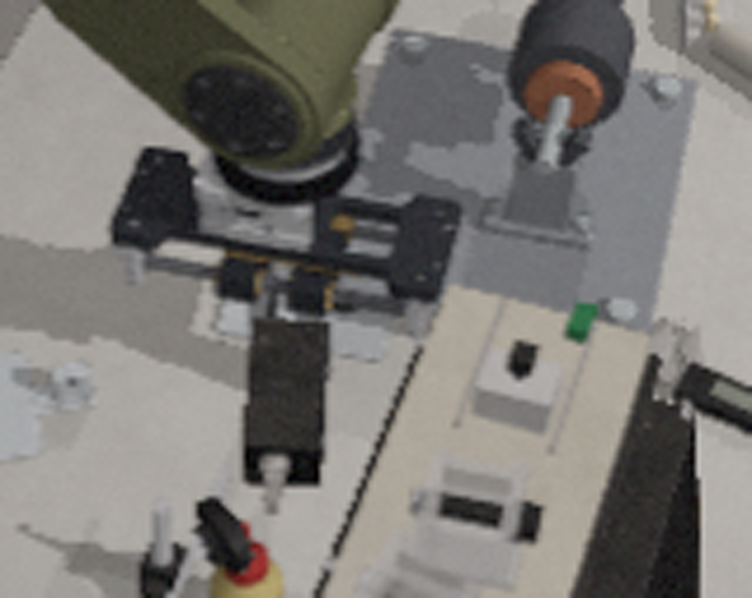

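Request:
{"api": "carry_out", "payload": {
  "deltas": [
    {"x":0,"y":0,"z":0,"wx":0,"wy":0,"wz":0,"jaw":35},
    {"x":0,"y":0,"z":0,"wx":0,"wy":0,"wz":0,"jaw":35},
    {"x":0,"y":0,"z":0,"wx":0,"wy":0,"wz":0,"jaw":35},
    {"x":0,"y":0,"z":-0.5,"wx":0,"wy":0,"wz":0,"jaw":35},
    {"x":0,"y":0,"z":-1,"wx":0,"wy":0,"wz":0,"jaw":35},
    {"x":0,"y":0,"z":-1,"wx":0,"wy":0,"wz":0,"jaw":35},
    {"x":0,"y":0,"z":-1,"wx":0,"wy":0,"wz":0,"jaw":35},
    {"x":-0.3,"y":0,"z":-1,"wx":0,"wy":0,"wz":0,"jaw":35},
    {"x":-0.3,"y":-1,"z":-1,"wx":0,"wy":0,"wz":0,"jaw":35},
    {"x":0,"y":-1,"z":-1,"wx":0,"wy":0,"wz":0,"jaw":35},
    {"x":0,"y":-1,"z":-1,"wx":0,"wy":0,"wz":0,"jaw":35},
    {"x":0,"y":-1,"z":-1,"wx":0,"wy":0,"wz":0,"jaw":35}
  ]
}}

```text
time_s: 11.1
ee_pos: [0.4926, 0.008, 0.1827]
eef_rot: [3.141, 0.0, 1.699]
force: [-0.2, -0.0, 1.3]
grip_width: 0.0328
```

Request:
{"api": "carry_out", "payload": {
  "deltas": [
    {"x":0,"y":-1,"z":0,"wx":0,"wy":0,"wz":0,"jaw":55},
    {"x":0,"y":-1,"z":0,"wx":0,"wy":0,"wz":0,"jaw":55},
    {"x":0,"y":-1,"z":0,"wx":0,"wy":0,"wz":0,"jaw":55},
    {"x":0,"y":-1,"z":0,"wx":0,"wy":0,"wz":0,"jaw":55},
    {"x":0,"y":0,"z":0,"wx":0,"wy":0,"wz":0,"jaw":55}
  ]
}}

```text
time_s: 11.52
ee_pos: [0.4121, -0.0021, 0.182]
eef_rot: [3.141, 0.0, 1.699]
force: [-0.9, -0.3, 0.5]
grip_width: 0.0517
```

```bash
python3 - <<'E'
from h import *
plan(.4235,.316,2.64)
im=save('side','s8.png'); cv2.imwrite('pics/s8c.png',cv2.resize(im[130:260,270:430],None,fx=4.7,fy=4.6,interpolation=cv2.INTER_CUBIC))
im=save('top','t8.png'); cv2.imwrite('pics/t8c.png',cv2.resize(im[150:300,190:350],None,fx=4.7,fy=4,interpolation=cv2.INTER_CUBIC))
E
```

```text
at [ 0.4121 -0.0021  0.182 ] rpy [3.141 0.    1.699] F [-0.91 -0.34  0.52] w 0.0517 t 11.52
shift units [15.7   2.59 -0.  ] wz -11.77 rollpitch err [3.1413e+00 2.0000e-04]
```

View pics/s8c.png

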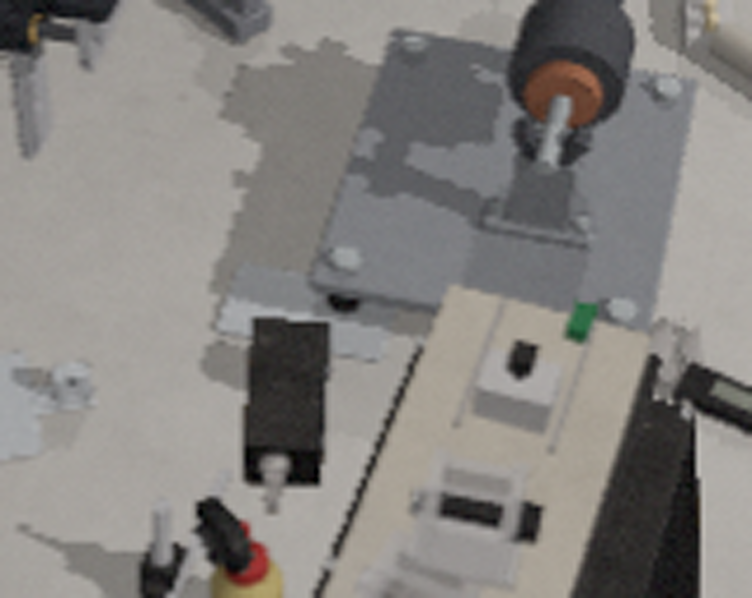

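View pics/t8c.png

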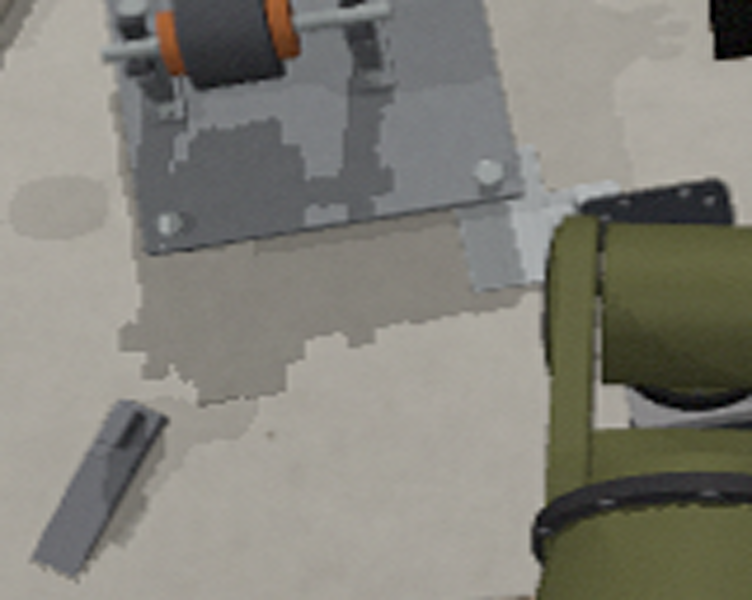

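Request:
{"api": "carry_out", "payload": {
  "deltas": [
    {"x":1,"y":0.2,"z":0,"wx":0,"wy":0,"wz":0,"jaw":55},
    {"x":1,"y":0.2,"z":0,"wx":0,"wy":0,"wz":0,"jaw":55},
    {"x":1,"y":0.2,"z":0,"wx":0,"wy":0,"wz":0,"jaw":55},
    {"x":1,"y":0.2,"z":0,"wx":0,"wy":0,"wz":0,"jaw":55},
    {"x":1,"y":0.2,"z":0,"wx":0,"wy":0,"wz":0,"jaw":55},
    {"x":1,"y":0.2,"z":0,"wx":0,"wy":0,"wz":0,"jaw":55},
    {"x":1,"y":0.2,"z":0,"wx":0,"wy":0,"wz":0,"jaw":55},
    {"x":1,"y":0.2,"z":0,"wx":0,"wy":0,"wz":0,"jaw":55},
    {"x":1,"y":0.2,"z":0,"wx":0,"wy":0,"wz":0,"jaw":55},
    {"x":1,"y":0.2,"z":0,"wx":0,"wy":0,"wz":0,"jaw":55},
    {"x":1,"y":0.2,"z":0,"wx":0,"wy":0,"wz":0,"jaw":55},
    {"x":1,"y":0.2,"z":0,"wx":0,"wy":0,"wz":0,"jaw":55}
  ]
}}

```text
time_s: 12.62
ee_pos: [0.4319, 0.2437, 0.1813]
eef_rot: [3.141, 0.0, 1.699]
force: [0.5, -0.5, -0.1]
grip_width: 0.0516
```

Request:
{"api": "carry_out", "payload": {
  "deltas": [
    {"x":1,"y":0.1,"z":0,"wx":0,"wy":0,"wz":0,"jaw":55},
    {"x":1,"y":0.1,"z":0,"wx":0,"wy":0,"wz":0,"jaw":55},
    {"x":1,"y":0,"z":0,"wx":0,"wy":0,"wz":0,"jaw":55},
    {"x":0.7,"y":0,"z":0,"wx":0,"wy":0,"wz":0,"jaw":55},
    {"x":0,"y":0,"z":0,"wx":0,"wy":0,"wz":-1,"jaw":55},
    {"x":0,"y":0,"z":0,"wx":0,"wy":0,"wz":-1,"jaw":55},
    {"x":0,"y":0,"z":0,"wx":0,"wy":0,"wz":-1,"jaw":55},
    {"x":0,"y":0,"z":0,"wx":0,"wy":0,"wz":-1,"jaw":55},
    {"x":0,"y":0,"z":0,"wx":0,"wy":0,"wz":-1,"jaw":55},
    {"x":0,"y":0,"z":0,"wx":0,"wy":0,"wz":-1,"jaw":55},
    {"x":0,"y":0,"z":0,"wx":0,"wy":0,"wz":-1,"jaw":55},
    {"x":0,"y":0,"z":0,"wx":0,"wy":0,"wz":-1,"jaw":55}
  ]
}}

```text
time_s: 13.62
ee_pos: [0.4263, 0.3164, 0.1813]
eef_rot: [-3.142, 0.0, 2.343]
force: [-0.3, -1.2, -0.5]
grip_width: 0.0519
```

Request:
{"api": "carry_out", "payload": {
  "deltas": [
    {"x":0,"y":0,"z":0.5,"wx":0,"wy":0,"wz":-1,"jaw":55},
    {"x":0,"y":0,"z":0.5,"wx":0,"wy":0,"wz":-1,"jaw":55},
    {"x":0,"y":0,"z":0.5,"wx":0,"wy":0,"wz":-1,"jaw":55},
    {"x":0,"y":0,"z":0.5,"wx":0,"wy":0,"wz":-0.75,"jaw":55},
    {"x":0,"y":0,"z":1,"wx":0,"wy":0,"wz":0,"jaw":55},
    {"x":0,"y":0,"z":1,"wx":0,"wy":0,"wz":0,"jaw":55},
    {"x":0,"y":0,"z":0,"wx":0,"wy":0,"wz":0,"jaw":55},
    {"x":0,"y":0,"z":0,"wx":0,"wy":0,"wz":0,"jaw":55}
  ]
}}

```text
time_s: 14.28
ee_pos: [0.4259, 0.3162, 0.101]
eef_rot: [-3.14, -0.001, 2.639]
force: [-0.2, -0.3, 0.4]
grip_width: 0.0516
```

```bash
python3 - <<'E'
from h import *
print('packer corner',p2w('top',[(290.7,222.1)],.005),'expect .5113 .1096')
plan(.4235,.314,2.64,.022)
im=save('side','s9.png'); cv2.imwrite('pics/s9c.png',cv2.resize(im[80:180,260:380],None,fx=6,fy=5.5,interpolation=cv2.INTER_CUBIC))
im=save('top','t9.png'); cv2.imwrite('pics/t9c.png',cv2.resize(im[150:300,190:350],None,fx=4.7,fy=4,interpolation=cv2.INTER_CUBIC))
E
```

```text
packer corner [[0.51210822 0.10847368 0.005     ]] expect .5113 .1096
at [0.4259 0.3162 0.101 ] rpy [-3.140e+00 -1.000e-03  2.639e+00] F [-0.16 -0.27  0.37] w 0.0516 t 14.28
shift units [ 0.05 -0.15  3.95] wz -0.02 rollpitch err [-3.1401e+00 -7.0000e-04]
```

View pics/s9c.png

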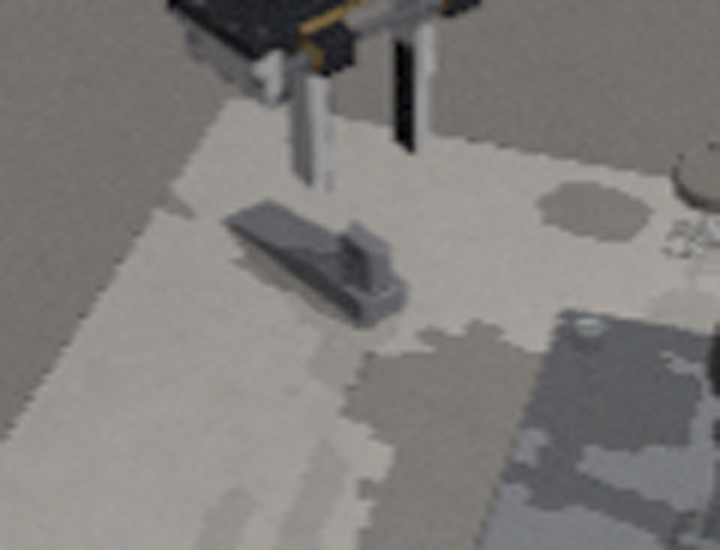

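View pics/t9c.png

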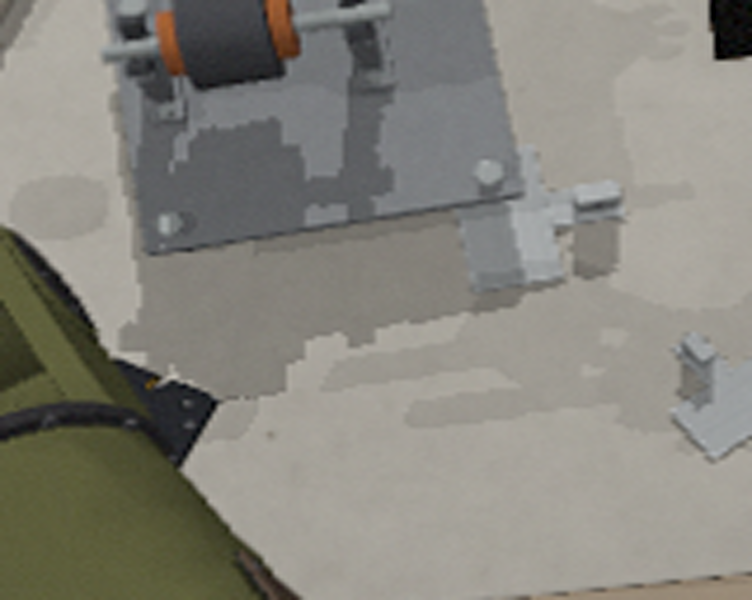

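```bash
python3 - <<'E'
from h import *
print(p2w('side',[(260+365/6-.42,80+225/5.5-.41),(260+352/6-.42,80+232/5.5-.41),(260+380/6-.42,80+243/5.5-.41)],.049))
print(w2p('side',[[.4235,.316,.049]]))
E
```

```text
[[0.4229352  0.32484612 0.049     ]
 [0.41894232 0.31680618 0.049     ]
 [0.43600163 0.31334073 0.049     ]]
[[319.50377584 122.28054698]]
```

Request:
{"api": "carry_out", "payload": {
  "deltas": [
    {"x":0,"y":-0.1,"z":0.6,"wx":0,"wy":0,"wz":0,"jaw":55},
    {"x":0,"y":0,"z":0.8,"wx":0,"wy":0,"wz":0,"jaw":55},
    {"x":0,"y":0,"z":0.6,"wx":0,"wy":0,"wz":0,"jaw":55},
    {"x":0,"y":0,"z":0,"wx":0,"wy":0,"wz":0,"jaw":55},
    {"x":0,"y":0,"z":0,"wx":0,"wy":0,"wz":0,"jaw":55}
  ]
}}

```text
time_s: 14.8
ee_pos: [0.4253, 0.3147, 0.0622]
eef_rot: [3.141, 0.0, 2.639]
force: [0.0, 0.8, 0.2]
grip_width: 0.0518
```

```bash
python3 - <<'E'
from h import *
plan(.4235,.314,2.64,.023)
im=save('side','s10.png'); cv2.imwrite('pics/s10c.png',cv2.resize(im[80:180,260:380],None,fx=6,fy=5.5,interpolation=cv2.INTER_CUBIC))
E
```

```text
at [0.4253 0.3147 0.0622] rpy [3.141 0.    2.639] F [0.02 0.81 0.16] w 0.0518 t 14.8
shift units [ 0.06 -0.07  1.96] wz -0.02 rollpitch err [3.1409e+00 3.0000e-04]
```

View pics/s10c.png

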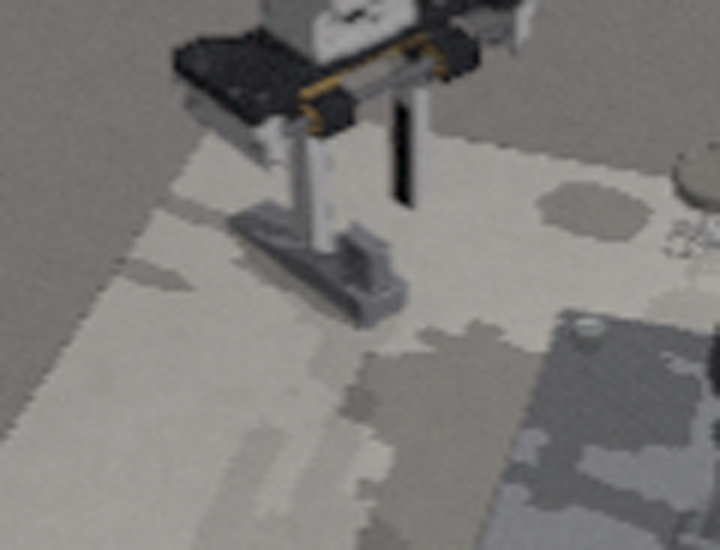

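Request:
{"api": "carry_out", "payload": {
  "deltas": [
    {"x":0,"y":-0.1,"z":0.6,"wx":0,"wy":0,"wz":0,"jaw":55},
    {"x":0,"y":0,"z":0.7,"wx":0,"wy":0,"wz":0,"jaw":55},
    {"x":0,"y":0,"z":0.6,"wx":0,"wy":0,"wz":0,"jaw":55},
    {"x":0,"y":0,"z":0,"wx":0,"wy":0,"wz":0,"jaw":55},
    {"x":0,"y":0,"z":0,"wx":0,"wy":0,"wz":0,"jaw":55}
  ]
}}

```text
time_s: 15.27
ee_pos: [0.4241, 0.3128, 0.0236]
eef_rot: [-3.141, -0.0, 2.639]
force: [0.3, 0.2, 0.3]
grip_width: 0.0517
```

```bash
python3 - <<'E'
from h import *
plan(.4235,.314,2.64,.023)
E
```

```text
at [0.4241 0.3128 0.0236] rpy [-3.141 -0.     2.639] F [0.33 0.23 0.33] w 0.0517 t 15.27
shift units [0.06 0.04 0.03] wz -0.02 rollpitch err [-3.1415e+00 -1.0000e-04]
```

Request:
{"api": "carry_out", "payload": {
  "deltas": [
    {"x":0,"y":0,"z":0,"wx":0,"wy":0,"wz":0,"jaw":30},
    {"x":0,"y":0,"z":0,"wx":0,"wy":0,"wz":0,"jaw":25},
    {"x":0,"y":0,"z":0,"wx":0,"wy":0,"wz":0,"jaw":20},
    {"x":0,"y":0,"z":0,"wx":0,"wy":0,"wz":0,"jaw":16},
    {"x":0,"y":0,"z":0,"wx":0,"wy":0,"wz":0,"jaw":5},
    {"x":0,"y":0,"z":0,"wx":0,"wy":0,"wz":0,"jaw":0},
    {"x":0,"y":0,"z":0,"wx":0,"wy":0,"wz":0,"jaw":0},
    {"x":0,"y":0,"z":0,"wx":0,"wy":0,"wz":0,"jaw":0}
  ],
  "squeeze": 40
}}

```text
time_s: 15.93
ee_pos: [0.4241, 0.3127, 0.0234]
eef_rot: [3.141, 0.0, 2.639]
force: [-0.6, -0.1, 2.6]
grip_width: 0.0139
```

```bash
python3 - <<'E'
from h import *
plan(.4235,.314,2.64,.023)
im=save('side','s11.png'); cv2.imwrite('pics/s11c.png',cv2.resize(im[80:180,260:380],None,fx=6,fy=5.5,interpolation=cv2.INTER_CUBIC))
E
```

```text
at [0.4241 0.3127 0.0234] rpy [3.141 0.    2.639] F [-0.57 -0.1   2.6 ] w 0.0139 t 15.93
shift units [0.05 0.04 0.02] wz -0.01 rollpitch err [3.1413e+00 1.0000e-04]
```

View pics/s11c.png

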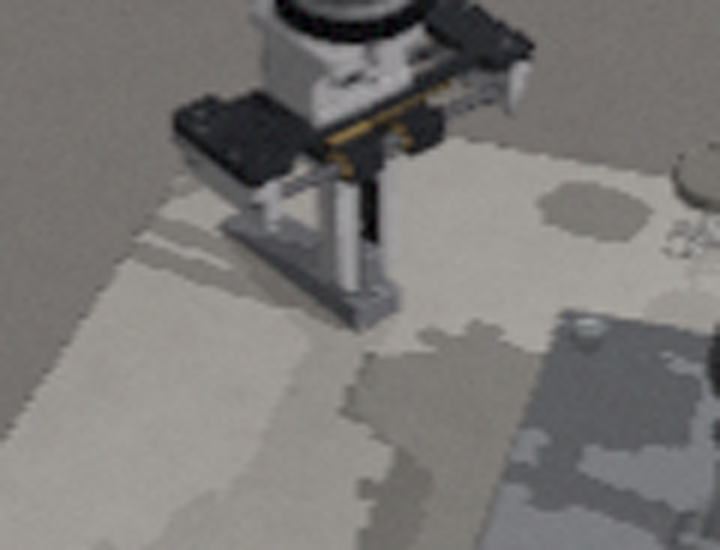

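Request:
{"api": "carry_out", "payload": {
  "deltas": [
    {"x":0,"y":0,"z":-0.5,"wx":0,"wy":0,"wz":0,"jaw":0},
    {"x":0,"y":0,"z":-1,"wx":0,"wy":0,"wz":0,"jaw":0},
    {"x":0,"y":0,"z":-1,"wx":0,"wy":0,"wz":0,"jaw":0},
    {"x":-0.2,"y":-0.4,"z":-0.5,"wx":0,"wy":0,"wz":0,"jaw":0},
    {"x":-0.5,"y":-0.95,"z":0,"wx":0,"wy":0,"wz":0,"jaw":0},
    {"x":-0.5,"y":-0.95,"z":0,"wx":0,"wy":0,"wz":0,"jaw":0},
    {"x":-0.5,"y":-0.95,"z":0,"wx":0,"wy":0,"wz":0,"jaw":0},
    {"x":-0.5,"y":-0.95,"z":0,"wx":0,"wy":0,"wz":0,"jaw":0},
    {"x":-0.5,"y":-0.95,"z":0,"wx":0,"wy":0,"wz":0,"jaw":0},
    {"x":-0.5,"y":-0.95,"z":0,"wx":0,"wy":0,"wz":0,"jaw":0},
    {"x":-0.5,"y":-0.95,"z":0,"wx":0,"wy":0,"wz":0,"jaw":0},
    {"x":-0.5,"y":-0.95,"z":0,"wx":0,"wy":0,"wz":0,"jaw":0}
  ]
}}

```text
time_s: 16.98
ee_pos: [0.4203, 0.131, 0.0838]
eef_rot: [3.141, 0.0, 2.639]
force: [1.2, 1.7, -0.6]
grip_width: 0.0136
```

Request:
{"api": "carry_out", "payload": {
  "deltas": [
    {"x":-0.5,"y":-0.95,"z":0,"wx":0,"wy":0,"wz":0,"jaw":0},
    {"x":-0.5,"y":-0.95,"z":0,"wx":0,"wy":0,"wz":0,"jaw":0},
    {"x":-0.3,"y":-0.6,"z":0,"wx":0,"wy":0,"wz":0,"jaw":0},
    {"x":0,"y":0,"z":0,"wx":0,"wy":0,"wz":1,"jaw":0},
    {"x":0,"y":0,"z":0,"wx":0,"wy":0,"wz":1,"jaw":0},
    {"x":0,"y":0,"z":0,"wx":0,"wy":0,"wz":1,"jaw":0},
    {"x":0,"y":0,"z":0,"wx":0,"wy":0,"wz":1,"jaw":0},
    {"x":0,"y":0,"z":0,"wx":0,"wy":0,"wz":1,"jaw":0},
    {"x":0,"y":0,"z":0,"wx":0,"wy":0,"wz":1,"jaw":0},
    {"x":0,"y":0,"z":0,"wx":0,"wy":0,"wz":1,"jaw":0},
    {"x":0,"y":0,"z":0,"wx":0,"wy":0,"wz":1,"jaw":0},
    {"x":0,"y":0,"z":0,"wx":0,"wy":0,"wz":1,"jaw":0}
  ]
}}

```text
time_s: 17.98
ee_pos: [0.4192, 0.0756, 0.0838]
eef_rot: [3.141, 0.0, 1.915]
force: [-0.1, -0.7, -0.6]
grip_width: 0.0139
```

Request:
{"api": "carry_out", "payload": {
  "deltas": [
    {"x":0,"y":0,"z":0,"wx":0,"wy":0,"wz":1,"jaw":0},
    {"x":0,"y":0,"z":0,"wx":0,"wy":0,"wz":1,"jaw":0},
    {"x":0,"y":0,"z":0,"wx":0,"wy":0,"wz":1,"jaw":0},
    {"x":0,"y":0,"z":0,"wx":0,"wy":0,"wz":1,"jaw":0},
    {"x":0,"y":0,"z":0,"wx":0,"wy":0,"wz":1,"jaw":0},
    {"x":0,"y":0,"z":0,"wx":0,"wy":0,"wz":1,"jaw":0},
    {"x":0,"y":0,"z":0,"wx":0,"wy":0,"wz":1,"jaw":0},
    {"x":0,"y":0,"z":0,"wx":0,"wy":0,"wz":1,"jaw":0},
    {"x":0,"y":0,"z":0,"wx":0,"wy":0,"wz":1,"jaw":0},
    {"x":0,"y":0,"z":0,"wx":0,"wy":0,"wz":1,"jaw":0},
    {"x":0,"y":0,"z":0,"wx":0,"wy":0,"wz":1,"jaw":0},
    {"x":0,"y":0,"z":0,"wx":0,"wy":0,"wz":1,"jaw":0}
  ]
}}

```text
time_s: 18.98
ee_pos: [0.4191, 0.0756, 0.0838]
eef_rot: [3.141, -0.0, 0.955]
force: [0.0, -0.2, -0.4]
grip_width: 0.0136
```

Request:
{"api": "carry_out", "payload": {
  "deltas": [
    {"x":0,"y":0,"z":0,"wx":0,"wy":0,"wz":1,"jaw":0},
    {"x":0,"y":0,"z":0,"wx":0,"wy":0,"wz":1,"jaw":0},
    {"x":0,"y":0,"z":0,"wx":0,"wy":0,"wz":1,"jaw":0},
    {"x":0,"y":0,"z":0,"wx":0,"wy":0,"wz":1,"jaw":0},
    {"x":0,"y":0,"z":0,"wx":0,"wy":0,"wz":1,"jaw":0},
    {"x":0,"y":0,"z":0,"wx":0,"wy":0,"wz":1,"jaw":0},
    {"x":0,"y":0,"z":0,"wx":0,"wy":0,"wz":1,"jaw":0},
    {"x":0,"y":0,"z":0,"wx":0,"wy":0,"wz":1,"jaw":0},
    {"x":0,"y":0,"z":0,"wx":0,"wy":0,"wz":1,"jaw":0},
    {"x":0,"y":0,"z":0,"wx":0,"wy":0,"wz":1,"jaw":0},
    {"x":0,"y":0,"z":0,"wx":0,"wy":0,"wz":0,"jaw":0},
    {"x":0,"y":0,"z":0,"wx":0,"wy":0,"wz":0,"jaw":0}
  ]
}}

```text
time_s: 19.98
ee_pos: [0.4192, 0.0757, 0.0836]
eef_rot: [-3.142, -0.0, 0.161]
force: [0.6, 0.0, -0.0]
grip_width: 0.0136
```

```bash
python3 - <<'E'
from h import *
plan(.436,.0725,.127,.034)
im=save('side','s12.png'); cv2.imwrite('pics/s12c.png',cv2.resize(im[100:240,240:400],None,fx=4.7,fy=4.2,interpolation=cv2.INTER_CUBIC))
im=save('top','t12.png'); cv2.imwrite('pics/t12c.png',cv2.resize(im[150:300,190:350],None,fx=4.7,fy=4,interpolation=cv2.INTER_CUBIC))
E
```

```text
at [0.4192 0.0757 0.0836] rpy [-3.142 -0.     0.161] F [ 0.57  0.02 -0.01] w 0.0136 t 19.98
shift units [0.8  0.29 2.48] wz 0.43 rollpitch err [-3.1416e+00 -3.0000e-04]
```

View pics/s12c.png

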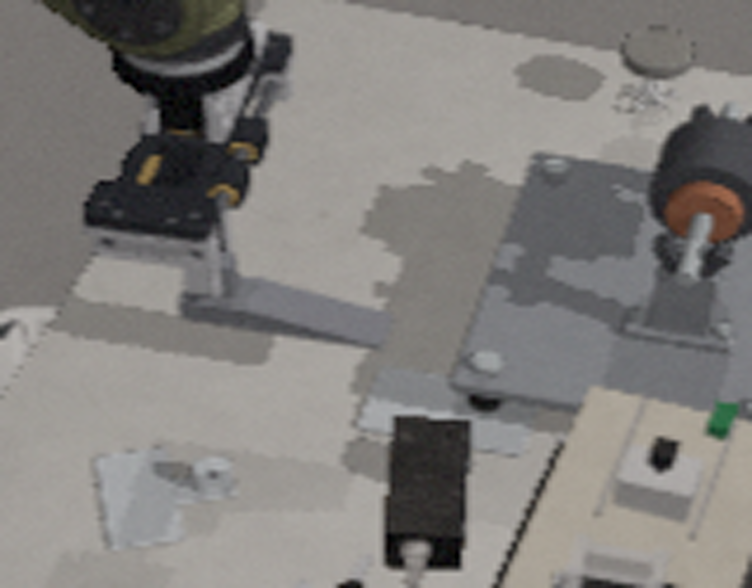

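View pics/t12c.png

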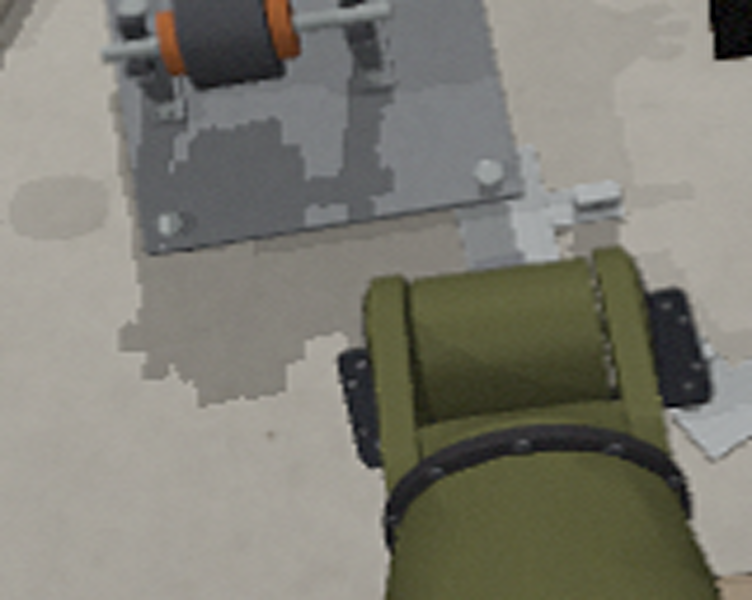

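Request:
{"api": "carry_out", "payload": {
  "deltas": [
    {"x":0.2,"y":0.15,"z":0.4,"wx":0,"wy":0,"wz":0.43,"jaw":0},
    {"x":0.3,"y":0.1,"z":0.8,"wx":0,"wy":0,"wz":0,"jaw":0},
    {"x":0.3,"y":0.05,"z":0.8,"wx":0,"wy":0,"wz":0,"jaw":0},
    {"x":0,"y":0,"z":0.5,"wx":0,"wy":0,"wz":0,"jaw":0},
    {"x":0,"y":0,"z":0,"wx":0,"wy":0,"wz":0,"jaw":0},
    {"x":0,"y":0,"z":0,"wx":0,"wy":0,"wz":0,"jaw":0}
  ]
}}

```text
time_s: 20.58
ee_pos: [0.4354, 0.0719, 0.0332]
eef_rot: [-3.142, 0.001, 0.125]
force: [-0.3, -0.3, -1.2]
grip_width: 0.0137
```

```bash
python3 - <<'E'
from h import *
print(w2p('side',[[.5218,.0924,.0602],[.5218+.0024,.0924-.0148,.0605],[.5218-.0024,.0924+.0148,.0605]]),'seen',(322.2,181.3))
plan(.436,.0725,.127,.029)
im=save('side','s13.png'); cv2.imwrite('pics/s13c.png',cv2.resize(im[140:230,260:380],None,fx=6.4,fy=6.4,interpolation=cv2.INTER_CUBIC))
E
```

```text
[[321.64542987 177.95541802]
 [320.40665084 181.87748137]
 [322.86298844 173.94611486]] seen (322.2, 181.3)
at [0.4354 0.0719 0.0332] rpy [-3.142e+00  1.000e-03  1.250e-01] F [-0.28 -0.31 -1.24] w 0.0137 t 20.58
shift units [ 0.03 -0.03  0.21] wz -0.02 rollpitch err [-3.1415e+00  1.2000e-03]
```

View pics/s13c.png

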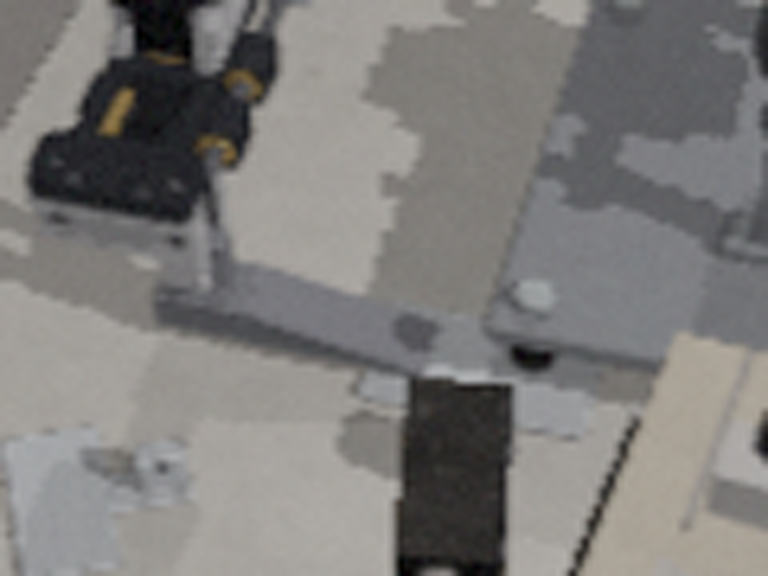

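Request:
{"api": "carry_out", "payload": {
  "deltas": [
    {"x":0,"y":0,"z":0.21,"wx":0,"wy":0,"wz":0,"jaw":0},
    {"x":0.3,"y":0,"z":0,"wx":0,"wy":0,"wz":0,"jaw":0},
    {"x":0.4,"y":0,"z":0,"wx":0,"wy":0,"wz":0,"jaw":0},
    {"x":0.5,"y":0,"z":0,"wx":0,"wy":0,"wz":0,"jaw":0},
    {"x":0.5,"y":0,"z":0,"wx":0,"wy":0,"wz":0,"jaw":0},
    {"x":0.4,"y":0,"z":0,"wx":0,"wy":0,"wz":0,"jaw":0},
    {"x":0.2,"y":0,"z":0,"wx":0,"wy":0,"wz":0,"jaw":0},
    {"x":0,"y":0,"z":0,"wx":0,"wy":0,"wz":0,"jaw":0},
    {"x":0,"y":0,"z":0,"wx":0,"wy":0,"wz":0,"jaw":0}
  ]
}}

```text
time_s: 21.38
ee_pos: [0.4814, 0.0775, 0.0289]
eef_rot: [-3.142, 0.0, 0.124]
force: [-0.4, 0.5, -0.1]
grip_width: 0.0137
```

```bash
python3 - <<'E'
from h import *
plan(.585-.0992,.0915-.0127,.127,.0286)
im=save('side','s14.png'); cv2.imwrite('pics/s14c.png',cv2.resize(im[140:230,260:380],None,fx=6.4,fy=6.4,interpolation=cv2.INTER_CUBIC))
E
```

```text
at [0.4814 0.0775 0.0289] rpy [-3.142  0.     0.124] F [-0.37  0.52 -0.11] w 0.0137 t 21.38
shift units [ 0.23 -0.03  0.02] wz -0.03 rollpitch err [-3.1416e+00  3.0000e-04]
```

View pics/s14c.png

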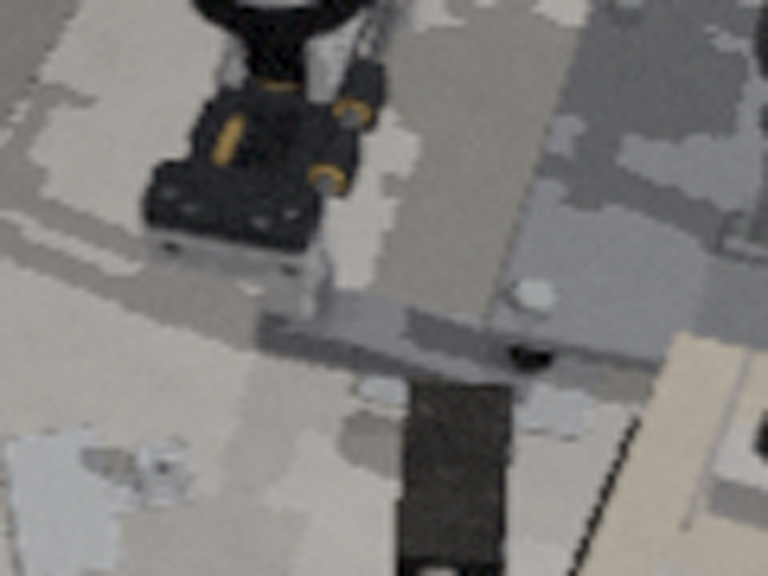

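Request:
{"api": "carry_out", "payload": {
  "deltas": [
    {"x":0.15,"y":0,"z":0.02,"wx":0,"wy":0,"wz":0,"jaw":0},
    {"x":0.15,"y":0,"z":0.01,"wx":0,"wy":0,"wz":0,"jaw":0},
    {"x":0,"y":0,"z":0,"wx":0,"wy":0,"wz":0,"jaw":0}
  ]
}}

```text
time_s: 21.68
ee_pos: [0.4879, 0.0783, 0.0286]
eef_rot: [3.142, -0.0, 0.124]
force: [-0.4, -0.6, -0.7]
grip_width: 0.0139
```

Request:
{"api": "carry_out", "payload": {
  "deltas": [
    {"x":0.15,"y":0,"z":0,"wx":0,"wy":0,"wz":0,"jaw":0},
    {"x":0.15,"y":0,"z":0,"wx":0,"wy":0,"wz":0,"jaw":0},
    {"x":0,"y":0,"z":0,"wx":0,"wy":0,"wz":0,"jaw":0}
  ]
}}

```text
time_s: 21.93
ee_pos: [0.4939, 0.0791, 0.0285]
eef_rot: [3.142, -0.0, 0.124]
force: [1.2, 0.2, -1.7]
grip_width: 0.0137
```

Request:
{"api": "carry_out", "payload": {
  "deltas": [
    {"x":0.15,"y":0,"z":0,"wx":0,"wy":0,"wz":0,"jaw":0},
    {"x":0,"y":0,"z":0,"wx":0,"wy":0,"wz":0,"jaw":0}
  ]
}}

```text
time_s: 22.1
ee_pos: [0.4963, 0.0794, 0.0284]
eef_rot: [-3.142, 0.001, 0.124]
force: [-1.9, 0.6, 0.7]
grip_width: 0.0134
```

Request:
{"api": "carry_out", "payload": {
  "deltas": [
    {"x":0.15,"y":0,"z":0,"wx":0,"wy":0,"wz":0,"jaw":0},
    {"x":0,"y":0,"z":0,"wx":0,"wy":0,"wz":0,"jaw":0}
  ]
}}

```text
time_s: 22.27
ee_pos: [0.499, 0.0797, 0.0284]
eef_rot: [3.142, 0.002, 0.124]
force: [-4.4, -0.8, 3.9]
grip_width: 0.0136
```

Request:
{"api": "carry_out", "payload": {
  "deltas": [
    {"x":0.15,"y":0,"z":0,"wx":0,"wy":0,"wz":0,"jaw":0},
    {"x":0,"y":0,"z":0,"wx":0,"wy":0,"wz":0,"jaw":0}
  ]
}}

```text
time_s: 22.43
ee_pos: [0.5017, 0.0799, 0.0285]
eef_rot: [3.141, 0.002, 0.124]
force: [-8.0, -1.3, 7.5]
grip_width: 0.0138
```

Request:
{"api": "carry_out", "payload": {
  "deltas": [
    {"x":0,"y":0,"z":-0.02,"wx":0,"wy":0,"wz":0,"jaw":0},
    {"x":0,"y":0,"z":0,"wx":0,"wy":0,"wz":0,"jaw":0}
  ]
}}

```text
time_s: 22.6
ee_pos: [0.5017, 0.08, 0.0286]
eef_rot: [3.142, 0.002, 0.124]
force: [-4.2, -1.0, 0.4]
grip_width: 0.0138
```

```bash
python3 - <<'E'
from h import *
for i in range(4):
    o=ctrl.get_obs(); print(o['force'].round(2),o['moment'].round(3),o['ee_pos'].round(4)); im=save('side','s15.png')
cv2.imwrite('pics/s15c.png',cv2.resize(im[140:230,260:380],None,fx=6.4,fy=6.4,interpolation=cv2.INTER_CUBIC))
E
```

```text
[-4.16 -0.97  0.39] [-0.301  0.905 -0.077] [0.5017 0.08   0.0286]
[-4.39 -2.21  1.8 ] [-0.286  0.91  -0.099] [0.5017 0.08   0.0286]
[-4.87 -1.83  1.21] [-0.292  0.89  -0.084] [0.5018 0.08   0.0285]
[-6.29 -1.45  0.7 ] [-0.303  0.904 -0.084] [0.5017 0.08   0.0285]
```

View pics/s15c.png

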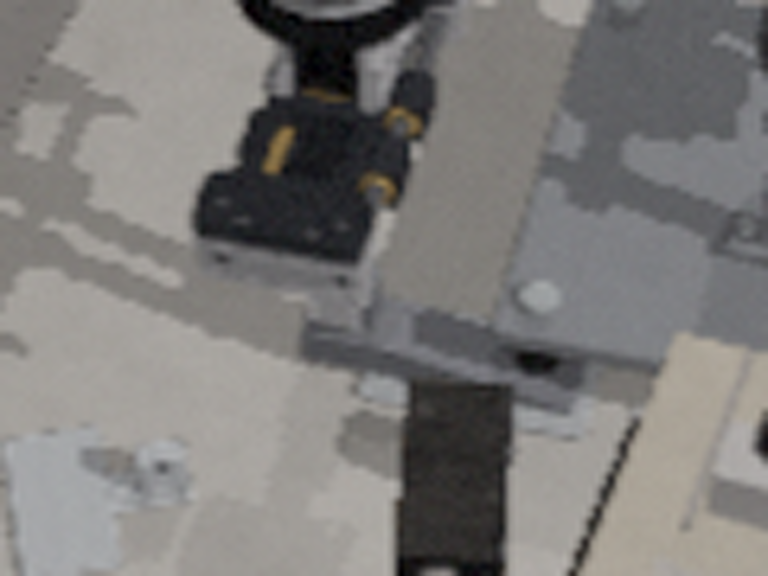

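```bash
python3 - <<'E'
from h import *
f=lambda n:cv2.cvtColor(cv2.imread('pics/'+n),cv2.COLOR_BGR2GRAY)
def shifts(ref,cur,rs):
    a,b=f(ref),f(cur)
    for n,(x0,y0,x1,y1) in rs.items():
        A=a[y0:y1,x0:x1].astype(np.float32);B=b[y0:y1,x0:x1].astype(np.float32)
        W=np.eye(2,3,dtype=np.float32)
        cc,W=cv2.findTransformECC(A,B,W,cv2.MOTION_TRANSLATION,(3,200,1e-5),None,3)
        print(n,W[:,2].round(2),round(cc,3))
rs={'rotor':(375,122,410,170),'FRbolt':(337,180,352,192),'FLbolt':(348,131,366,146),'BLbolt':(402,140,420,156),'BRbolt':(395,195,410,203),'ped':(370,170,400,188),'static machine':(350,205,405,300)}
for c in('s8.png','s13.png','s14.png','s15.png'): print(c); shifts('side0.png',c,rs)
print(w2p('side',[[.585,.0915,.055],[.59,.0915,.055],[.585,.0965,.055],[.585,.0915,.06]]))
E
```

```text
s8.png
rotor [-0.    0.01] 1.0
FRbolt [-0.    0.04] 0.991
FLbolt [-0.    0.02] 1.0
BLbolt [-0.01 -0.05] 0.998
BRbolt [-0.03 -0.01] 0.999
ped [-0.02  0.  ] 0.998
static machine [-0.01 -0.  ] 1.0
s13.png
rotor [ 0. -0.] 1.0
FRbolt [0.03 0.  ] 0.993
FLbolt [-0.01 -0.01] 1.0
BLbolt [-0.03 -0.03] 1.0
BRbolt [-0.03 -0.01] 0.999
ped [-0.06 -0.01] 0.993
static machine [0. 0.] 1.0
s14.png
rotor [ 0.01 -0.01] 1.0
FRbolt [-0.02  0.01] 0.992
FLbolt [0.   0.02] 1.0
BLbolt [-0.03 -0.05] 0.999
BRbolt [-0.02 -0.03] 0.999
ped [0.   0.02] 0.999
static machine [-0.01  0.  ] 1.0
s15.png
rotor [0.48 0.13] 0.947
FRbolt [0.82 0.79] 0.627
FLbolt [0.08 0.33] 0.995
BLbolt [0.13 0.2 ] 0.93
BRbolt [ 0.28 -0.35] 0.615
ped [0.66 0.08] 0.981
static machine [-0.01 -0.  ] 1.0
[[343.17998411 185.83196229]
 [344.91573381 186.34345949]
 [343.82267862 184.54399272]
 [343.22831276 184.60685355]]
```

Request:
{"api": "carry_out", "payload": {
  "deltas": [
    {"x":-0.05,"y":0,"z":0,"wx":0,"wy":0,"wz":0,"jaw":0},
    {"x":0,"y":0,"z":0,"wx":0,"wy":0,"wz":0,"jaw":0}
  ]
}}

```text
time_s: 22.97
ee_pos: [0.5015, 0.08, 0.0287]
eef_rot: [-3.142, -0.001, 0.124]
force: [2.7, -0.3, -5.0]
grip_width: 0.0137
```

```bash
cat > sh.py <<'E'
from h import *
import sys
f=lambda n:cv2.cvtColor(cv2.imread('pics/'+n),cv2.COLOR_BGR2GRAY)
rs={'rotor':(375,122,410,170),'FRbolt':(335,178,354,194),'FLbolt':(348,131,366,146),'BLbolt':(402,140,420,156),'BRbolt':(395,195,410,203),'ped':(370,170,400,188)}
def shifts(ref,cur):
    a,b=f(ref),f(cur)
    for n,(x0,y0,x1,y1) in rs.items():
        A=a[y0:y1,x0:x1].astype(np.float32);B=b[y0:y1,x0:x1].astype(np.float32)
        W=np.eye(2,3,dtype=np.float32)
        cc,W=cv2.findTransformECC(A,B,W,cv2.MOTION_TRANSLATION,(3,200,1e-5),None,3)
        print(n,W[:,2].round(2),round(cc,3))
def meas(n,k=3):
    for i in range(k):
        im=save('side',n); o=ctrl.get_obs(); print(o['force'].round(2),o['moment'].round(3),o['ee_pos'].round(4),round(o['time_s'],2))
    shifts('side0.png',n); return im
E
python3 -c "
from sh import *
meas('s16.png',4)"
```

```text
[ 1.64  0.35 -5.51] [-0.06  -0.147  0.001] [0.5015 0.08   0.0287] 23.02
[ 1.96  0.51 -4.41] [-0.033 -0.147  0.023] [0.5015 0.08   0.0287] 23.07
[ 2.39 -0.37 -5.46] [-0.052 -0.227 -0.052] [0.5015 0.08   0.0287] 23.12
[ 2.67 -0.1  -5.47] [-0.072 -0.232 -0.033] [0.5015 0.08   0.0287] 23.17
rotor [0.45 0.06] 0.953
FRbolt [0.82 0.84] 0.87
FLbolt [0.01 0.5 ] 0.939
BLbolt [0.12 0.22] 0.93
BRbolt [ 0.51 -0.46] 0.679
ped [0.63 0.06] 0.982
```

Request:
{"api": "carry_out", "payload": {
  "deltas": [
    {"x":0.02,"y":0,"z":0.01,"wx":0,"wy":0,"wz":0,"jaw":0},
    {"x":0,"y":0,"z":0,"wx":0,"wy":0,"wz":0,"jaw":0},
    {"x":0,"y":0,"z":0,"wx":0,"wy":0,"wz":0,"jaw":0}
  ]
}}

```text
time_s: 23.42
ee_pos: [0.5015, 0.08, 0.0286]
eef_rot: [-3.142, 0.001, 0.124]
force: [-2.6, -1.4, -1.5]
grip_width: 0.0136
```

```bash
python3 -c "
from sh import *
im=meas('s17.png',3)"
```

```text
[-3.65 -1.2  -1.38] [-0.152  0.646 -0.043] [0.5015 0.08   0.0286] 23.47
[-3.76 -1.42 -2.27] [-0.15   0.732 -0.038] [0.5014 0.08   0.0286] 23.52
[-4.69 -0.51 -0.62] [-0.188  0.756 -0.013] [0.5015 0.08   0.0286] 23.57
rotor [0.47 0.08] 0.959
FRbolt [0.88 0.89] 0.859
FLbolt [-0.05  0.45] 0.973
BLbolt [0.16 0.25] 0.95
BRbolt [ 0.3 -0.6] 0.702
ped [0.6  0.06] 0.971
```

Request:
{"api": "carry_out", "payload": {
  "deltas": [
    {"x":-0.01,"y":0,"z":0,"wx":0,"wy":0,"wz":0,"jaw":0},
    {"x":0,"y":0,"z":0,"wx":0,"wy":0,"wz":0,"jaw":18},
    {"x":0,"y":0,"z":0,"wx":0,"wy":0,"wz":0,"jaw":22},
    {"x":0,"y":0,"z":0,"wx":0,"wy":0,"wz":0,"jaw":28},
    {"x":0,"y":0,"z":0,"wx":0,"wy":0,"wz":0,"jaw":28}
  ]
}}

```text
time_s: 23.98
ee_pos: [0.5019, 0.0801, 0.0289]
eef_rot: [-3.142, -0.001, 0.124]
force: [0.1, -0.2, 0.8]
grip_width: 0.0259
```

```bash
python3 -c "
from sh import *
im=meas('s18.png',2)
cv2.imwrite('pics/s18c.png',cv2.resize(im[140:230,260:380],None,fx=6.4,fy=6.4,interpolation=cv2.INTER_CUBIC))"
```

```text
[0.21 0.57 1.42] [0.068 0.033 0.095] [0.5018 0.0801 0.0288] 24.03
[ 0.33 -0.15 -0.13] [ 0.07  -0.012 -0.003] [0.5017 0.0801 0.0288] 24.08
rotor [0.46 0.1 ] 0.959
FRbolt [0.86 1.01] 0.836
FLbolt [0.  0.5] 0.939
BLbolt [0.12 0.18] 0.932
BRbolt [-0.14 -0.39] 0.714
ped [0.6  0.12] 0.972
```

View pics/s18c.png

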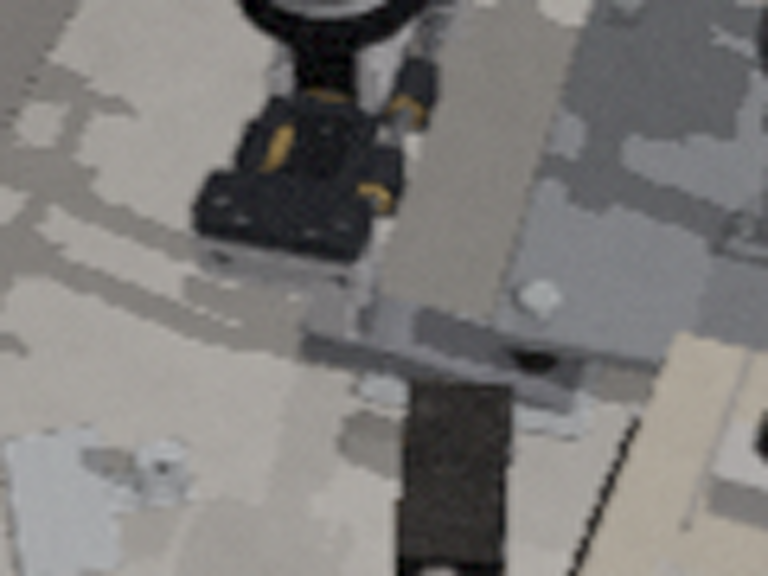

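Request:
{"api": "carry_out", "payload": {
  "deltas": [
    {"x":0,"y":0,"z":0,"wx":0,"wy":0,"wz":0,"jaw":38},
    {"x":0,"y":0,"z":0,"wx":0,"wy":0,"wz":0,"jaw":38},
    {"x":0,"y":0,"z":-0.2,"wx":0,"wy":0,"wz":0,"jaw":38},
    {"x":0,"y":0,"z":-0.5,"wx":0,"wy":0,"wz":0,"jaw":38},
    {"x":0,"y":0,"z":-0.8,"wx":0,"wy":0,"wz":0,"jaw":38},
    {"x":0,"y":0,"z":-1,"wx":0,"wy":0,"wz":0,"jaw":38},
    {"x":0,"y":0,"z":-1,"wx":0,"wy":0,"wz":0,"jaw":38},
    {"x":-0.5,"y":0,"z":-1,"wx":0,"wy":0,"wz":0,"jaw":38},
    {"x":-1,"y":0,"z":-1,"wx":0,"wy":0,"wz":0,"jaw":38},
    {"x":-1,"y":0,"z":-1,"wx":0,"wy":0,"wz":0,"jaw":38},
    {"x":-1,"y":0.5,"z":0,"wx":0,"wy":0,"wz":0,"jaw":38},
    {"x":-1,"y":1,"z":0,"wx":0,"wy":0,"wz":0,"jaw":38}
  ]
}}

```text
time_s: 25.08
ee_pos: [0.4155, 0.0397, 0.1605]
eef_rot: [3.141, -0.003, 0.126]
force: [0.6, -0.9, -0.2]
grip_width: 0.0356
```

Request:
{"api": "carry_out", "payload": {
  "deltas": [
    {"x":0,"y":1,"z":0,"wx":0,"wy":0,"wz":0,"jaw":38},
    {"x":0,"y":1,"z":0,"wx":0,"wy":0,"wz":0,"jaw":38},
    {"x":0,"y":1,"z":0,"wx":0,"wy":0,"wz":0,"jaw":38},
    {"x":0,"y":1,"z":0,"wx":0,"wy":0,"wz":0,"jaw":38},
    {"x":0,"y":1,"z":0,"wx":0,"wy":0,"wz":0,"jaw":38},
    {"x":0,"y":1,"z":0,"wx":0,"wy":0,"wz":0,"jaw":38},
    {"x":0,"y":0,"z":0,"wx":0,"wy":0,"wz":0,"jaw":38}
  ]
}}

```text
time_s: 25.67
ee_pos: [0.4312, -0.0823, 0.1596]
eef_rot: [3.141, -0.001, 0.122]
force: [-0.8, 0.4, -0.2]
grip_width: 0.0357
```

```bash
python3 -c "
from sh import *
im=meas('s19.png',1)
cv2.imwrite('pics/s19c.png',cv2.resize(im[140:230,260:380],None,fx=6.4,fy=6.4,interpolation=cv2.INTER_CUBIC))
im=save('top','t19.png'); cv2.imwrite('pics/t19c.png',cv2.resize(im[130:260,200:340],None,fx=5,fy=4.5,interpolation=cv2.INTER_CUBIC))
print(ctrl.mark_of('side','wedge_nose')[:2],ctrl.mark_of('top','wedge')[:2])
print(ctrl.get_obs()['time_s'])
"
```

```text
[0.28 0.01 0.79] [ 0.001 -0.014  0.042] [ 0.4309 -0.081   0.1593] 25.72
rotor [0.45 0.1 ] 0.959
FRbolt [0.9  0.86] 0.863
FLbolt [0.01 0.5 ] 0.946
BLbolt [0.1  0.18] 0.93
BRbolt [ 0.01 -0.45] 0.693
ped [0.59 0.07] 0.973
[{'position': [200.2, 348.5], 'conf': 0.65}] [{'position': [224.0, 299.0], 'conf': 0.91}, {'position': [228.4, 456.6], 'conf': 0.58}]
25.8667
```

View pics/s19c.png

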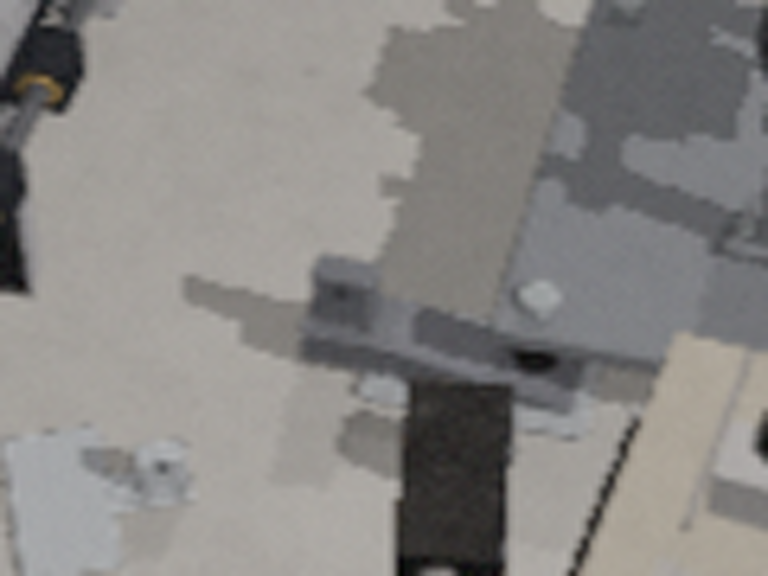

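View pics/t19c.png

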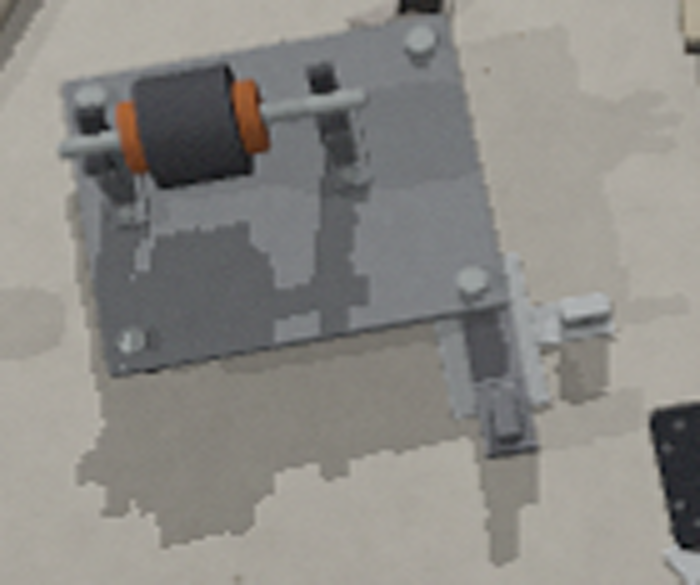

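```bash
cat > mo.py <<'E'
from h import *
from scipy.optimize import least_squares
def motion(pairs, s0=(.6535,.195,.127)):
    # points on stand: bolts top z .056, rotor centre approx
    Rz=R.from_euler('z',s0[2])
    loc={'FR':(-.08,-.095,.056),'FL':(-.08,.095,.056),'BL':(.08,.095,.056),'BR':(.08,-.095,.056)}
    obs=[]
    for cam,a,b,names in pairs:
        A=cv2.cvtColor(cv2.imread('pics/'+a),cv2.COLOR_BGR2GRAY);B=cv2.cvtColor(cv2.imread('pics/'+b),cv2.COLOR_BGR2GRAY)
        for n in names:
            W0=Rz.apply(loc[n])+[s0[0],s0[1],0]
            u,v=w2p(cam,W0)[0].round().astype(int); r=6
            Wm=np.eye(2,3,dtype=np.float32)
            s=np.s_[v-r:v+r+1,u-r:u+r+1]
            cc,Wm=cv2.findTransformECC(A[s].astype(np.float32),B[s].astype(np.float32),Wm,cv2.MOTION_TRANSLATION,(3,300,1e-5),None,3)
            print(cam,n,(u,v),Wm[:,2].round(2),round(cc,3)); 
            if cc>.8: obs.append((cam,W0,Wm[:,2]))
    def f(p):
        Rr=R.from_rotvec(p[3:]); c=np.array([s0[0],s0[1],0])
        r=[]
        for cam,W,d in obs:
            W2=Rr.apply(W-c)+c+p[:3]
            r+=list(w2p(cam,W2)[0]-w2p(cam,W)[0]-d)
        return np.r_[np.array(r),p[2]*200,p[3:5]*20]
    s=least_squares(f,np.zeros(6),loss='soft_l1',f_scale=.3)
    print('d mm',(s.x[:3]*1e3).round(2),'rot mrad',(s.x[3:]*1e3).round(2),'res',s.fun.round(2))
E
python3 -c "
from mo import *
motion([('top','top0.png','t19.png',['FR','FL','BL','BR']),('side','side0.png','s19.png',['FR','FL','BL'])])
a=[cv2.cvtColor(cv2.imread('pics/'+n),cv2.COLOR_BGR2GRAY) for n in('t9.png','t19.png')]
"
```

```text
top FR (np.int64(295), np.int64(192)) [ 0.24 -0.92] 0.947
top FL (np.int64(227), np.int64(205)) [0.35 0.03] 0.865
top BL (np.int64(219), np.int64(151)) [-0.02 -0.08] 0.986
top BR (np.int64(285), np.int64(138)) [-0.03 -0.8 ] 0.852
side FR (np.int64(343), np.int64(186)) [0.86 0.71] 0.805
side FL (np.int64(358), np.int64(139)) [-0.06  0.39] 0.947
side BL (np.int64(412), np.int64(149)) [0.02 0.2 ] 0.902
d mm [ 1.37 -0.47 -0.44] rot mrad [-0.95  1.11 10.69] res [ 0.12  0.02  0.18 -0.21 -0.04  0.06 -0.19  0.11 -0.12 -0.09  0.07  0.06
  0.08 -0.08 -0.09 -0.02  0.02]
```

```bash
python3 -c "
from h import *
plan(.5018,.0801,.124,.0288)"
```

```text
at [ 0.4308 -0.0794  0.159 ] rpy [ 3.142 -0.     0.125] F [-0.97 -0.18 -0.65] w 0.0361 t 25.87
shift units [ 4.51 -7.47  6.51] wz 0.01 rollpitch err [ 3.1416e+00 -3.0000e-04]
```

Request:
{"api": "carry_out", "payload": {
  "deltas": [
    {"x":0.5,"y":-0.9,"z":0,"wx":0,"wy":0,"wz":0,"jaw":45},
    {"x":0.5,"y":-0.9,"z":0,"wx":0,"wy":0,"wz":0,"jaw":45},
    {"x":0.5,"y":-0.9,"z":0,"wx":0,"wy":0,"wz":0,"jaw":45},
    {"x":0.5,"y":-0.9,"z":0,"wx":0,"wy":0,"wz":0,"jaw":45},
    {"x":0.6,"y":-0.95,"z":0.5,"wx":0,"wy":0,"wz":0,"jaw":45},
    {"x":0.6,"y":-0.95,"z":1,"wx":0,"wy":0,"wz":0,"jaw":45},
    {"x":0.6,"y":-0.95,"z":1,"wx":0,"wy":0,"wz":0,"jaw":45},
    {"x":0.7,"y":-1,"z":1,"wx":0,"wy":0,"wz":0,"jaw":45},
    {"x":0,"y":0,"z":1,"wx":0,"wy":0,"wz":0,"jaw":45},
    {"x":0,"y":0,"z":0,"wx":0,"wy":0,"wz":0,"jaw":45},
    {"x":0,"y":0,"z":0,"wx":0,"wy":0,"wz":0,"jaw":45}
  ]
}}

```text
time_s: 26.78
ee_pos: [0.501, 0.0797, 0.0685]
eef_rot: [-3.142, 0.002, 0.126]
force: [-0.3, -0.2, 0.7]
grip_width: 0.0427
```

```bash
python3 -c "
from h import *
plan(.5018,.0801,.124,.0288)
im=save('side','s20.png');cv2.imwrite('pics/s20c.png',cv2.resize(im[140:230,260:380],None,fx=6.4,fy=6.4,interpolation=cv2.INTER_CUBIC))"
```

```text
at [0.501  0.0797 0.0685] rpy [-3.142e+00  2.000e-03  1.260e-01] F [-0.32 -0.17  0.7 ] w 0.0427 t 26.78
shift units [ 0.05 -0.02  1.99] wz 0.02 rollpitch err [-3.1415e+00  1.9000e-03]
```

View pics/s20c.png

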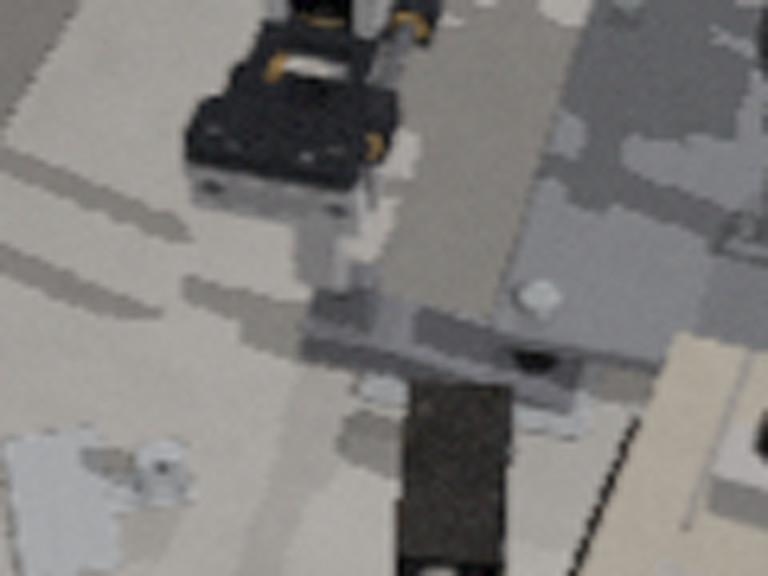

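Request:
{"api": "carry_out", "payload": {
  "deltas": [
    {"x":0,"y":0,"z":0.7,"wx":0,"wy":0,"wz":0,"jaw":45},
    {"x":0,"y":0,"z":0.7,"wx":0,"wy":0,"wz":0,"jaw":45},
    {"x":0,"y":0,"z":0.5,"wx":0,"wy":0,"wz":0,"jaw":45},
    {"x":0,"y":0,"z":0,"wx":0,"wy":0,"wz":0,"jaw":30},
    {"x":0,"y":0,"z":0,"wx":0,"wy":0,"wz":0,"jaw":22},
    {"x":0,"y":0,"z":0,"wx":0,"wy":0,"wz":0,"jaw":18},
    {"x":0,"y":0,"z":0,"wx":0,"wy":0,"wz":0,"jaw":15},
    {"x":0,"y":0,"z":0,"wx":0,"wy":0,"wz":0,"jaw":5},
    {"x":0,"y":0,"z":0,"wx":0,"wy":0,"wz":0,"jaw":0},
    {"x":0,"y":0,"z":0,"wx":0,"wy":0,"wz":0,"jaw":0}
  ],
  "squeeze": 20
}}

```text
time_s: 27.67
ee_pos: [0.5021, 0.0791, 0.0315]
eef_rot: [3.141, -0.001, 0.125]
force: [-0.6, -0.1, 6.8]
grip_width: 0.014
```

```bash
python3 -c "
from sh import *
im=meas('s21.png',3)"
```

```text
[-2.27 -1.    7.45] [0.079 0.309 0.14 ] [0.5021 0.0791 0.0314] 27.72
[-1.24 -0.33  6.85] [0.02  0.306 0.153] [0.5021 0.0791 0.0314] 27.77
[-2.06  0.28  6.7 ] [0.001 0.261 0.139] [0.5021 0.0791 0.0314] 27.82
rotor [0.45 0.12] 0.959
FRbolt [0.91 0.9 ] 0.863
FLbolt [-0.09  0.45] 0.975
BLbolt [0.09 0.16] 0.91
BRbolt [ 0.31 -0.23] 0.844
ped [0.6 0.1] 0.973
```

Request:
{"api": "carry_out", "payload": {
  "deltas": [
    {"x":0,"y":0,"z":-0.02,"wx":0,"wy":0,"wz":0,"jaw":0},
    {"x":0,"y":0,"z":0,"wx":0,"wy":0,"wz":0,"jaw":0},
    {"x":0,"y":0,"z":0,"wx":0,"wy":0,"wz":0,"jaw":0}
  ]
}}

```text
time_s: 28.07
ee_pos: [0.5021, 0.0791, 0.0315]
eef_rot: [-3.142, -0.001, 0.125]
force: [1.6, 2.0, 4.6]
grip_width: 0.014
```

```bash
python3 -c "
from sh import *
for i in range(3):
    ctrl.camera('side'); o=ctrl.get_obs(); print(o['force'].round(2),o['moment'].round(3),o['ee_pos'].round(4),round(o['time_s'],2))"
```

```text
[1.42 1.38 6.31] [ 0.18  -0.153  0.119] [0.5021 0.0791 0.0315] 28.12
[0.85 0.7  5.25] [ 0.193 -0.157  0.072] [0.5021 0.0791 0.0315] 28.17
[0.94 0.96 5.49] [ 0.243 -0.115  0.088] [0.502  0.0791 0.0314] 28.22
```

Request:
{"api": "carry_out", "payload": {
  "deltas": [
    {"x":-0.04,"y":0,"z":-0.015,"wx":0,"wy":0,"wz":0,"jaw":0},
    {"x":0,"y":0,"z":0,"wx":0,"wy":0,"wz":0,"jaw":0},
    {"x":0,"y":0,"z":0,"wx":0,"wy":0,"wz":0,"jaw":0}
  ]
}}

```text
time_s: 28.47
ee_pos: [0.5011, 0.079, 0.0315]
eef_rot: [-3.142, -0.001, 0.124]
force: [3.3, 1.4, 1.5]
grip_width: 0.0136
```

Request:
{"api": "carry_out", "payload": {
  "deltas": [
    {"x":-0.03,"y":0,"z":0,"wx":0,"wy":0,"wz":0,"jaw":0},
    {"x":0,"y":0,"z":0,"wx":0,"wy":0,"wz":0,"jaw":0},
    {"x":0,"y":0,"z":0,"wx":0,"wy":0,"wz":0,"jaw":0}
  ]
}}

```text
time_s: 28.72
ee_pos: [0.5005, 0.0789, 0.0315]
eef_rot: [3.142, -0.001, 0.124]
force: [3.9, 0.8, 1.3]
grip_width: 0.0141
```

Request:
{"api": "carry_out", "payload": {
  "deltas": [
    {"x":-0.04,"y":0,"z":-0.005,"wx":0,"wy":0,"wz":0,"jaw":0},
    {"x":0,"y":0,"z":0,"wx":0,"wy":0,"wz":0,"jaw":0},
    {"x":0,"y":0,"z":0,"wx":0,"wy":0,"wz":0,"jaw":0}
  ]
}}

```text
time_s: 28.97
ee_pos: [0.4994, 0.0787, 0.0315]
eef_rot: [3.142, 0.0, 0.124]
force: [2.2, -0.3, 1.8]
grip_width: 0.014
```

Request:
{"api": "carry_out", "payload": {
  "deltas": [
    {"x":-0.04,"y":0,"z":0,"wx":0,"wy":0,"wz":0,"jaw":0},
    {"x":0,"y":0,"z":0,"wx":0,"wy":0,"wz":0,"jaw":0},
    {"x":0,"y":0,"z":0,"wx":0,"wy":0,"wz":0,"jaw":0}
  ]
}}

```text
time_s: 29.22
ee_pos: [0.4986, 0.0786, 0.0315]
eef_rot: [3.142, 0.0, 0.124]
force: [3.5, 0.4, 2.3]
grip_width: 0.014
```

```bash
python3 -c "
from sh import *
im=meas('s22.png',3)"
```

```text
[ 1.81 -0.44  2.87] [-0.056 -0.505 -0.001] [0.4986 0.0786 0.0315] 29.27
[2.85 0.13 3.16] [-0.012 -0.461  0.018] [0.4986 0.0786 0.0314] 29.32
[ 1.65 -0.83  2.62] [-0.011 -0.422 -0.022] [0.4986 0.0786 0.0314] 29.37
rotor [0.34 0.13] 0.973Traceback (most recent call last):
  File "<string>", line 3, in <module>
    im=meas('s22.png',3)
  File "sh.py", line 15, in meas
    shifts('side0.png',n); return im
    ~~~~~~^^^^^^^^^^^^^^^
  File "sh.py", line 10, in shifts
    cc,W=cv2.findTransformECC(A,B,W,cv2.MOTION_TRANSLATION,(3,200,1e-5),None,3)
         ~~~~~~~~~~~~~~~~~~~~^^^^^^^^^^^^^^^^^^^^^^^^^^^^^^^^^^^^^^^^^^^^^^^^^^
cv2.error: OpenCV(4.12.0) /io/opencv/modules/video/src/ecc.cpp:574: error: (-7:Iterations do not converge) NaN encountered. in function 'findTransformECC'
```

Request:
{"api": "carry_out", "payload": {
  "deltas": [
    {"x":-0.05,"y":0,"z":-0.005,"wx":0,"wy":0,"wz":0,"jaw":0},
    {"x":0,"y":0,"z":0,"wx":0,"wy":0,"wz":0,"jaw":0},
    {"x":0,"y":0,"z":0,"wx":0,"wy":0,"wz":0,"jaw":0}
  ]
}}

```text
time_s: 29.62
ee_pos: [0.4974, 0.0785, 0.0315]
eef_rot: [-3.142, 0.001, 0.124]
force: [-0.1, -0.5, 3.2]
grip_width: 0.0139
```

Request:
{"api": "carry_out", "payload": {
  "deltas": [
    {"x":-0.05,"y":0,"z":0,"wx":0,"wy":0,"wz":0,"jaw":0},
    {"x":0,"y":0,"z":0,"wx":0,"wy":0,"wz":0,"jaw":0},
    {"x":0,"y":0,"z":0,"wx":0,"wy":0,"wz":0,"jaw":0}
  ]
}}

```text
time_s: 29.87
ee_pos: [0.4965, 0.0784, 0.0315]
eef_rot: [-3.142, 0.001, 0.124]
force: [0.5, 0.5, 2.2]
grip_width: 0.0138
```

```bash
sed -i 's/        cc,W=cv2/        try: cc,W=cv2/; s/        print(n,W\[:,2\]/        except cv2.error: continue\n        print(n,W[:,2]/' sh.py; python3 -c "
from sh import *
im=meas('s23.png',3)"
```

```text
[-0.3  -0.34  2.28] [ 0.035 -0.01  -0.008] [0.4964 0.0784 0.0315] 29.92
[-0.74 -0.75  1.8 ] [ 0.065 -0.005 -0.008] [0.4964 0.0784 0.0315] 29.97
[-1.   -0.23  2.17] [-0.008  0.082 -0.024] [0.4965 0.0784 0.0315] 30.02
rotor [0.28 0.12] 0.98
FRbolt [0.58 0.64] 0.961
FLbolt [-0.17  0.57] 0.96
BLbolt [0.06 0.08] 0.986
BRbolt [ 0.18 -0.32] 0.725
ped [0.42 0.06] 0.757
```

Request:
{"api": "carry_out", "payload": {
  "deltas": [
    {"x":0.04,"y":0,"z":-0.003,"wx":0,"wy":0,"wz":0,"jaw":0},
    {"x":0,"y":0,"z":0,"wx":0,"wy":0,"wz":0,"jaw":0},
    {"x":0,"y":0,"z":0,"wx":0,"wy":0,"wz":0,"jaw":0}
  ]
}}

```text
time_s: 30.27
ee_pos: [0.4972, 0.0785, 0.0315]
eef_rot: [-3.142, 0.001, 0.124]
force: [-4.2, -0.2, 3.6]
grip_width: 0.0139
```

```bash
cat > fr.py <<'E'
from station import ctrl
import numpy as np
F=[];M=[]
for i in range(3):
    ctrl.camera('side'); o=ctrl.get_obs(); F.append(o['force']);M.append(o['moment'])
print('F',np.mean(F,0).round(2),'M',np.mean(M,0).round(3),o['ee_pos'].round(4),round(o['time_s'],2))
E
python3 fr.py
```

```text
F [-3.92 -0.31  3.63] M [-0.035  0.601  0.002] [0.4972 0.0785 0.0315] 30.42
```

Request:
{"api": "carry_out", "payload": {
  "deltas": [
    {"x":0.03,"y":0,"z":0,"wx":0,"wy":0,"wz":0,"jaw":0},
    {"x":0,"y":0,"z":0,"wx":0,"wy":0,"wz":0,"jaw":0},
    {"x":0,"y":0,"z":0,"wx":0,"wy":0,"wz":0,"jaw":0}
  ]
}}

```text
time_s: 30.67
ee_pos: [0.498, 0.0786, 0.0315]
eef_rot: [-3.142, 0.0, 0.124]
force: [-4.2, -0.4, 1.7]
grip_width: 0.0137
```

```bash
python3 fr.py
```

```text
F [-3.47 -0.77  1.9 ] M [-0.07   0.712 -0.003] [0.498  0.0786 0.0315] 30.82
```

Request:
{"api": "carry_out", "payload": {
  "deltas": [
    {"x":0,"y":0,"z":0,"wx":0,"wy":0,"wz":0,"jaw":17},
    {"x":0,"y":0,"z":0,"wx":0,"wy":0,"wz":0,"jaw":22},
    {"x":0,"y":0,"z":0,"wx":0,"wy":0,"wz":0,"jaw":30},
    {"x":0,"y":0,"z":0,"wx":0,"wy":0,"wz":0,"jaw":38},
    {"x":0,"y":0,"z":0,"wx":0,"wy":0,"wz":0,"jaw":38},
    {"x":0,"y":0,"z":-0.2,"wx":0,"wy":0,"wz":0,"jaw":38},
    {"x":0,"y":0,"z":-0.5,"wx":0,"wy":0,"wz":0,"jaw":38},
    {"x":0,"y":0,"z":-0.8,"wx":0,"wy":0,"wz":0,"jaw":38},
    {"x":0,"y":0,"z":-1,"wx":0,"wy":0,"wz":0,"jaw":38},
    {"x":0,"y":0,"z":-1,"wx":0,"wy":0,"wz":0,"jaw":38},
    {"x":-0.5,"y":0,"z":-1,"wx":0,"wy":0,"wz":0,"jaw":38},
    {"x":-1,"y":0,"z":-1,"wx":0,"wy":0,"wz":0,"jaw":38}
  ]
}}

```text
time_s: 31.82
ee_pos: [0.4689, 0.0749, 0.1434]
eef_rot: [3.142, -0.001, 0.124]
force: [1.2, 0.6, -0.4]
grip_width: 0.0358
```

Request:
{"api": "carry_out", "payload": {
  "deltas": [
    {"x":-1,"y":0.5,"z":-1,"wx":0,"wy":0,"wz":0,"jaw":38},
    {"x":-1,"y":1,"z":0,"wx":0,"wy":0,"wz":0,"jaw":38},
    {"x":-1,"y":1,"z":0,"wx":0,"wy":0,"wz":0,"jaw":38},
    {"x":0,"y":1,"z":0,"wx":0,"wy":0,"wz":0,"jaw":38},
    {"x":0,"y":1,"z":0,"wx":0,"wy":0,"wz":0,"jaw":38},
    {"x":0,"y":1,"z":0,"wx":0,"wy":0,"wz":0,"jaw":38},
    {"x":0,"y":1,"z":0,"wx":0,"wy":0,"wz":0,"jaw":38},
    {"x":0,"y":1,"z":0,"wx":0,"wy":0,"wz":0,"jaw":38},
    {"x":0,"y":0,"z":0,"wx":0,"wy":0,"wz":0,"jaw":38},
    {"x":0,"y":0,"z":0,"wx":0,"wy":0,"wz":0,"jaw":38}
  ]
}}

```text
time_s: 32.65
ee_pos: [0.4274, -0.0818, 0.1622]
eef_rot: [3.141, -0.001, 0.123]
force: [-0.5, -0.2, 1.1]
grip_width: 0.0358
```

```bash
python3 -c "
from mo import *
im=save('side','s25.png');cv2.imwrite('pics/s25c.png',cv2.resize(im[140:230,260:380],None,fx=6.4,fy=6.4,interpolation=cv2.INTER_CUBIC))
im=save('top','t25.png'); cv2.imwrite('pics/t25c.png',cv2.resize(im[130:260,200:340],None,fx=5,fy=4.5,interpolation=cv2.INTER_CUBIC))
motion([('top','top0.png','t25.png',['FR','FL','BL','BR']),('side','side0.png','s25.png',['FR','FL','BL'])])
for c in('side','top'):
  for l in('screw_jar','oil_bottle','tape_roll'):
    print(c,l,[m['position'] for m in ctrl.mark_of(c,l)[:1]])
print(ctrl.get_obs()['time_s'])
"
```

```text
top FR (np.int64(295), np.int64(192)) [ 0.45 -0.69] 0.961
top FL (np.int64(227), np.int64(205)) [ 0.31 -0.04] 0.798
top BL (np.int64(219), np.int64(151)) [0.14 0.03] 0.986
top BR (np.int64(285), np.int64(138)) [-0.03 -0.65] 0.854
side FR (np.int64(343), np.int64(186)) [0.81 0.73] 0.981
side FL (np.int64(358), np.int64(139)) [-0.08  0.44] 0.936
side BL (np.int64(412), np.int64(149)) [0.08 0.18] 0.912
d mm [ 1.23 -0.75 -0.44] rot mrad [0.46 1.32 9.88] res [ 0.04 -0.13 -0.06 -0.06 -0.04  0.03 -0.19 -0.02  0.04  0.03 -0.03 -0.01
 -0.09  0.01  0.03]
side screw_jar [[129.5, 375.9]]
side oil_bottle [[265.9, 319.6]]
side tape_roll [[325.1, 228.8]]
top screw_jar [[189.9, 294.5]]
top oil_bottle []
top tape_roll [[224.7, 458.7]]
33.05
```

View pics/s25c.png

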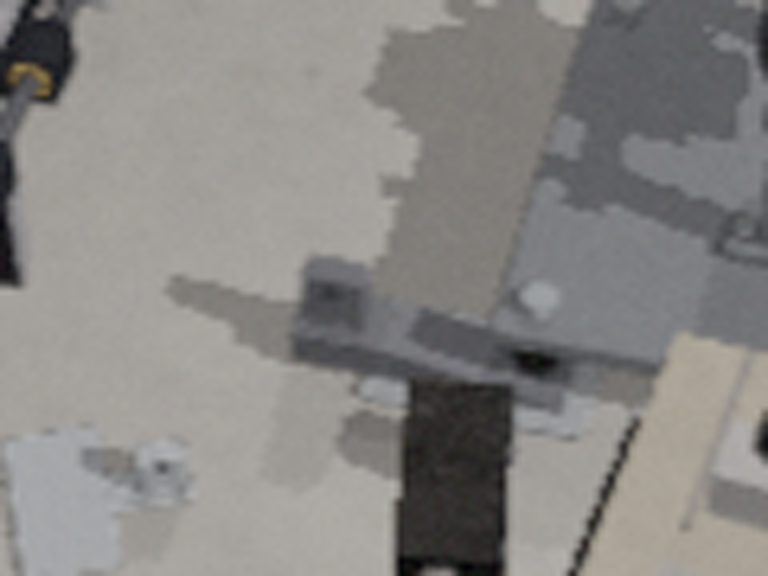

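View pics/t25c.png

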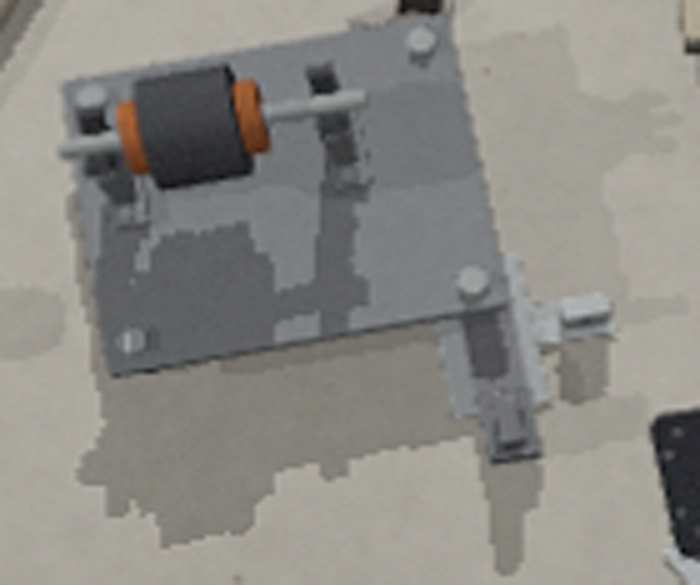

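```bash
python3 -c "
from station import ctrl
print(ctrl.get_obs()['grip_width'],ctrl.hand_in())"
```

```text
the job is handed in; nothing more can be done
0.03566219972666973 None
```

I slid the 100 x 56 mm packer under the short front right foot and pushed the wedge in on top of it, thin end first. Both shims are released, the arm is clear, and the job was handed in at about 33 s.

- **Wedge push:** My first push went too far. The pushing force reached about 8 N at the wrist and the stand yawed slightly. I gripped the wedge again, drew it back until the pull dropped to about zero, and pushed in gently to about 3.5 N before letting go.
- **Last pictures:** The wedge sits between the foot and the packer, and the foot is well inside the packer's edges.
- **Stand:** It ended about 1.5 mm from its start place (limit 6 mm), yawed about 0.01 rad, with about 1 mrad of tilt, which is within measurement noise.
- **Foot loads:** I could not measure these directly. From the push force I estimate the short foot carries at least 3 N. I have no measurement showing that the other three each still carry 2 N.
- **Bystanders:** In the side view the jar, oil bottle and tape roll are where they were, within detection noise. In the top view the jar detection was clearly false and the bottle was not found, so those two are confirmed from one camera only.

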